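# Find the rattling case

## Task

One of the three identical closed grey cases on the bench has a loose steel ball inside and rattles when shaken or tipped end to end; the other two are packed tight. Find the rattling one by handling them, leave the two quiet ones stacked squarely, one on top of the other, on the bench, and present the rattling one level over the middle of the green-bordered mat, lifted about 15 cm. Finish while still holding it there, still and clear of everything else, and leave the bearing, the piston and the spanner lying where they are.

Things in the scene. Friction and masses are not known exactly. Their poses are not given: they have to be found in the camera images.
- case_1: Sealed grey parts case, 150 (x) x 56 (y) x 46 mm high, flat top and bottom, firm sides; origin at the centre of its underside, z up. All three look alike: black seam and lid panel, steel latches. They start upright, x axis within 0.25 rad of world x; grip across the 56 mm at mid-length. Each weighs 0.35 to 0.51 kg in all; weight tells nothing. Any of the three, whatever its number, may rattle.
- case_2: Sealed grey parts case, 150 (x) x 56 (y) x 46 mm high, flat top and bottom, firm sides; origin at the centre of its underside, z up. Looks as case_1. The rattling case hides a loose 0.19 kg steel ball, 36 mm across, that rolls freely along x, 53 mm either way from the middle: tipping an end down 0.2 rad or more, or shaking along x, throws it to that end.
- case_3: Sealed grey parts case, 150 (x) x 56 (y) x 46 mm high, flat top and bottom, firm sides; origin at the centre of its underside, z up. Looks as case_1. The rolling ball is felt as knocks, or as a moment about the case's y axis of about 0.1 N m, one way or the other as it lies at one end or the other. In the two quiet cases the same weight is packed tight at the middle and does not move.
- mat: Fixed thin black rubber mat with a green border line, 130 mm (x) x 100 mm (y), 3 mm thick, flat on the bench; origin at the centre of its underside. It and the three cases lie side by side in a row along y, in any order, about 135 mm apart
- bearing: Bystander: steel ball bearing ring lying flat behind the row, 62 mm across, 16 mm high; origin at the centre of its underside
- piston: Bystander: aluminium piston standing to the left behind the row, 66 mm across, 57 mm high; origin at the centre of its underside
- spanner: Bystander: steel spanner lying along y in front of the row, 165 mm long, 7 mm high; origin at the centre of its underside

How it is judged:
By the outcome, as a careful person would: the job done as asked, in the order asked, and still so for the second after the job is handed in, while the arm keeps its last pose, push and grip.
It also fails if it takes over 72 s, if anything falls off the work surface, if the arm or the gripper's body presses on something with over 40 N, if the wrist force passes 120 N, or if a joint passes its speed limit or range.

## Robot

A 7-joint arm with a two-finger parallel gripper is mounted at the origin on a cart in front of the work surface, level with it; the furniture and walls round the work are solid. World frame = base frame: x ahead of the robot, y to its left, z up, the work surface at z = 0. Lengths are in m, angles in rad, forces in N, time in s.
With the tool pointing down it reaches from about 0.4 to 0.9 m from the base axis. Payload 5.5 kg.
Tool frame: the origin (TCP) lies between the finger pads; the fingertips stand 19 mm ahead of it and the grasp point (between the pads) is the TCP; z points along the fingers, y is the direction in which the jaws open and shut (so a half turn about z gives the same grasp; the last joint's range is limited). The gripper opens to 92 mm and grips with 3 to 60 N. Pads are 19 mm wide; open, the fingers measure 130 mm over their backs; the gripper's body (75 mm by 190 mm) begins 47 mm behind the grasp point.
Start: joints at [-0.877, 0.501, -0.427, 1.55, 0.221, 1.138, -0.21], TCP at [0.271, 0.591, 0.246] pointing down, gripper open.
Joint ranges: [-2.88, 2.88], [-0.31, 2.03], [-1.54, 1.56], [0.2, 2.42], [-1.41, 4.55], [0.19, 2.02], [-2.57, 2.57]. Speed limits (rad/s): [2.57, 2.57, 3.14, 3.14, 3.14, 3.14, 3.14].

## Interface

Orientations are given as a 3x3 rotation matrix whose columns are the frame's x, y, z axes.
In Python, from rig import readout, cams, robot gives the robot as it stands.
- The arm moves only by the tool drive_tool, never from a script. Its argument "deltas" is a list of rows, each a list of 5 numbers: the finger opening in mm, from 0 to 91.8, then the shift along the tool's x, y, z in mm, then the turn about the tool's z in rad. A call has exactly 5 rows; each row shifts and turns the commanded pose from where the row before left it, along the tool's axes as they then stand; what a row does not reach is not made up. A row lasts 1/10 s, in which the tool goes at most 50 mm and 8.59 degrees, less where a joint would pass 70% of its speed; a pose out of reach is approached as far as the arm can. A call is refused whole if a number of a shift passes 50 or a number of a turn 0.15, either way. A call with a gripper value outside its range is refused whole. The fingers move at their own pace and stop on an object; "newtons" is the grip in N (left out, the last holds). Time passes only in rows, so rows that do not move let the fingers close, or fill a call up. It gives the time, the measured TCP pose, the force and the opening at its end, in the units of the state.
- readout.get_obs(): the state, without advancing time (a new reading comes with each control period).
- cams.read_camera(name): name is "scene" or "top" or "wrist"; returns the picture (480x640x3 uint8, blue, green, red); there is no depth.
- cams.get_calibration(name): a dict with "intrinsics" (3x3 intrinsics, pixels), "world_to_cam" (4x4, takes a point from world to camera coordinates); the wrist camera has in their place "hand_eye" (4x4, takes a point from camera to tool coordinates, whose origin is the TCP and whose axes are the flange's). Camera axes: x right, y down, z forward; pixel columns grow to the right and rows downward; lengths in m; the calibration is good to about 2 mm. A picture is of the moment at which its call begins: read the wrist's pose just before it. get_calibration takes no time and is no camera call.
- robot.sign_off(): hands the job in, once; it reports no verdict.
The state is a dict: "time_s": time; "qpos": joint angles; "joint_vel": joint speeds; "effort": joint torques, N m; "ee_pos": TCP position; "ee_rot": TCP orientation; "contact_force": force on the tool from outside, world axes, zero at the start; "torque": the same for the moment, N m; "gripper_width": opening from 0.0 (shut) to 1.0 (fully open).
Only numpy, scipy, OpenCV 4.12 (cv2) and the standard library are available. Lean on these libraries where they do the work, as an engineer would, in place of code of your own. Each camera call takes 0.05 s, during which the arm holds its last target.

## Working session

There is one attempt and no reset: what is moved stays moved. The work goes in short steps, Python scripts to look and compute and a tool call to move; the robot and the scene stay as the last step left them, time stands still between calls to the robot, and variables do not carry over. Pictures are saved under pics/ and viewed, and the job is handed in when it is done.

Besides the shell and the picture viewer there is one more tool, called after "Call:" as a command line: name --pt "numbers of a row" for each row, then --argument value for the rest. drive_tool: Moves the arm, as the interface text tells. Its arguments: {"type":"object","properties":{"deltas":{"type":"array","items":{"type":"array","items":{"type":"number"}}},"newtons":{"type":"number"}},"required":["deltas"]}

```bash
ls; mkdir -p pics; python3 - <<'E'
from rig import readout, cams, robot
import cv2
o=readout.get_obs()
for k,v in o.items(): print(k,v)
for n in ("scene","top"):
    im=cams.read_camera(n); cv2.imwrite(f"pics/{n}0.png",im)
    print(n,cams.get_calibration(n))
print(cams.get_calibration("wrist"))
E
```

```text
pics
time_s 0.0
qpos [-0.87679658  0.50183842 -0.42676638  1.55144206  0.22081597  1.13829894
 -0.21028512]
joint_vel [ 0.00028454  0.00107168 -0.00144894  0.00026619  0.00112922 -0.00151248
 -0.00043498]
effort [-8.74806628e-04 -5.66592479e+01 -5.81635773e+00 -2.79113978e+01
 -6.85500051e-02  3.09212180e-02  1.94299705e-04]
ee_pos [0.27122298 0.58998425 0.24468534]
ee_rot [[-9.08654219e-01  4.17548563e-01 -8.41147774e-04]
 [ 4.17549408e-01  9.08652560e-01 -1.73679339e-03]
 [ 3.91154949e-05 -1.92936540e-03 -9.99998138e-01]]
contact_force [-0.15727356 -0.39344951  0.65039189]
torque [ 0.04142235 -0.04593912 -0.02241561]
gripper_width 1.0000498660998494
scene {'intrinsics': array([[538.70680193,   0.        , 322.96834737],
       [  0.        , 538.70680193, 255.91703225],
       [  0.        ,   0.        ,   1.        ]]), 'world_to_cam': array([[-0.61561443, -0.78799253,  0.0093088 ,  0.51313484],
       [-0.55485354,  0.42502729, -0.71518484,  0.15672497],
       [ 0.55960382, -0.44544313, -0.69887337,  0.99124719],
       [ 0.        ,  0.        ,  0.        ,  1.        ]])}
to
[... 257 characters left out ...]
-0.99783771,  0.02680446, -0.06001194,  0.44105851],
       [ 0.05883436, -0.04274997, -0.99735197,  0.86761038],
       [ 0.        ,  0.        ,  0.        ,  1.        ]])}
{'intrinsics': array([[356.50595289,   0.        , 322.36755273],
       [  0.        , 356.50595289, 240.01876177],
       [  0.        ,   0.        ,   1.        ]]), 'hand_eye': array([[ 2.73073999e-04, -9.54083310e-01, -2.99541254e-01,
         8.22428264e-02],
       [ 9.99999869e-01,  1.30683826e-04,  4.95393221e-04,
         8.23348420e-04],
       [-4.33501207e-04, -2.99541350e-01,  9.54083221e-01,
        -1.38231873e-01],
       [ 0.00000000e+00,  0.00000000e+00,  0.00000000e+00,
         1.00000000e+00]])}
```

View pics/scene0.png

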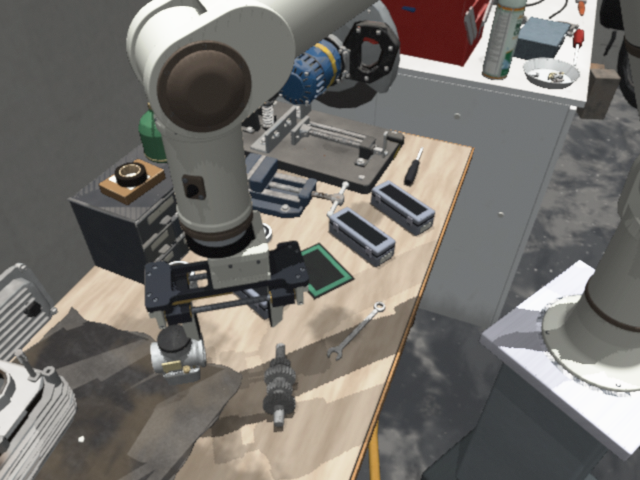

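View pics/top0.png

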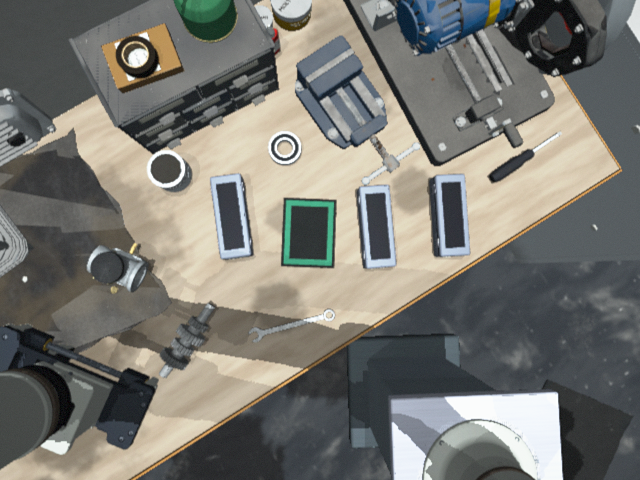

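The top view shows cases at about px (231,216), (377,227) and (450,215), and the mat at (310,232). The bearing is at (285,148), the piston at (168,170) and the spanner at (292,325). Next I'll measure the cases' black lid panels and the mat.

```bash
cat > h.py <<'E'
import numpy as np, cv2
from rig import readout, cams
def ray(name,uv,z,obs=None):
    c=cams.get_calibration(name);K=c["intrinsics"]
    d=np.linalg.inv(K)@np.c_[uv,np.ones(len(uv))].T
    if name=="wrist":
        H=c["hand_eye"];R=obs["ee_rot"]@H[:3,:3];o=obs["ee_rot"]@H[:3,3]+obs["ee_pos"]
    else:
        W=c["world_to_cam"];R=W[:3,:3].T;o=-R@W[:3,3]
    d=(R@d).T; s=(z-o[2])/d[:,2]
    return o+s[:,None]*d
def rect(name,cnt,z,obs=None):
    p=ray(name,cnt.reshape(-1,2).astype(float),z,obs)[:,:2]
    (c,(w,h),a)=cv2.minAreaRect((p*1000).astype(np.float32))
    if w<h: w,h,a=h,w,a+90
    a=(a+90)%180-90
    return np.round(c,1),np.round((w,h),1),round(float(np.radians(a)),3)
E
python3 - <<'E'
from h import *
im=cv2.imread("pics/top0.png"); hsv=cv2.cvtColor(im,cv2.COLOR_BGR2HSV)
roi=np.zeros(im.shape[:2],np.uint8); roi[168:275,195:475]=255
dark=((hsv[...,2]<75)*255).astype(np.uint8)&roi
blue=((hsv[...,0]>95)&(hsv[...,0]<135)&(hsv[...,2]>75)).astype(np.uint8)*255&roi
green=((hsv[...,0]>60)&(hsv[...,0]<90)&(hsv[...,1]>120)).astype(np.uint8)*255&roi
for nm,m,z in(("dark",dark,.046),("blue",blue,.046),("green",green,.003)):
    for c in cv2.findContours(m,cv2.RETR_EXTERNAL,cv2.CHAIN_APPROX_NONE)[0]:
        if cv2.contourArea(c)>500: print(nm,cv2.boundingRect(c),*rect("top",c,z))
cv2.imwrite("pics/crop.png",cv2.resize(im[160:280,190:490],None,fx=2.6,fy=2.6,interpolation=cv2.INTER_CUBIC))
E
```

```text
dark (290, 206, 38, 53) [461.6 303.8] [92.6 64.2] -0.065
dark (366, 194, 24, 65) [470. 179.] [115.5  32.9] 0.049
dark (442, 183, 22, 64) [487.1  41.1] [116.  33.] 0.024
dark (217, 183, 26, 66) [495.1 443.1] [115.5  32. ] 0.11
blue (357, 185, 39, 84) [469.4 181.7] [148.8  60.1] 0.055
blue (433, 174, 37, 83) [486.7  44.8] [148.9  60.6] 0.022
blue (210, 174, 42, 85) [494.2 440.6] [149.6  59. ] 0.114
green (283, 200, 51, 66) [464.5 303.2] [121.4  91.2] -0.065
```

View pics/crop.png

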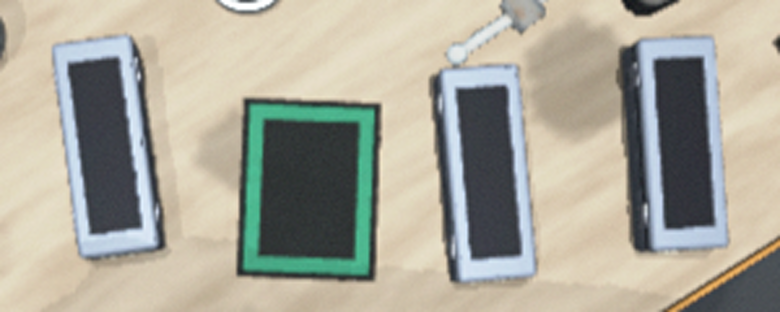

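```bash
cat >> h.py <<'E'
def yaw(R): return np.arctan2(-R[1,0],-R[0,0])
def plan(tx,ty,tz,ta,n,start=None):
    """print n rows tool deltas to world target (mm, rad)"""
    o=readout.get_obs()
    p=np.array(o["ee_pos"])*1000;a=yaw(o["ee_rot"])
    da=(ta-a)/n; dw=(np.array([tx,ty,tz])-p)/n
    print("t",round(o["time_s"],2),"at",p.round(1),"yaw",round(a,3),"F",o["contact_force"].round(2),"T",o["torque"].round(3),"w",round(o["gripper_width"]*91.8,1))
    for i in range(n):
        b=a+da*i
        x=np.array([-np.cos(b),-np.sin(b)]);y=np.array([-np.sin(b),np.cos(b)])
        print([round(float(v),1) for v in (x@dw[:2],y@dw[:2],-dw[2])],round(-da,3))
E
python3 -c "
from h import *
plan(470,179,200,.05,15)"
```

```text
t 0.1 at [271.2 590.1 244.8] yaw -0.431 F [ 0.07 -0.52 -0.53] T [ 0.012 -0.06  -0.02 ] w 91.6
[-23.5, -19.4, 3.0] -0.032
[-22.9, -20.1, 3.0] -0.032
[-22.2, -20.8, 3.0] -0.032
[-21.5, -21.5, 3.0] -0.032
[-20.8, -22.2, 3.0] -0.032
[-20.1, -22.9, 3.0] -0.032
[-19.3, -23.5, 3.0] -0.032
[-18.6, -24.1, 3.0] -0.032
[-17.8, -24.7, 3.0] -0.032
[-17.0, -25.2, 3.0] -0.032
[-16.2, -25.8, 3.0] -0.032
[-15.4, -26.3, 3.0] -0.032
[-14.5, -26.8, 3.0] -0.032
[-13.6, -27.2, 3.0] -0.032
[-12.8, -27.6, 3.0] -0.032
```

Call:
drive_tool --pt "91.8 -23.5 -19.4 3 -0.032" --pt "91.8 -22.9 -20.1 3 -0.032" --pt "91.8 -22.2 -20.8 3 -0.032" --pt "91.8 -21.5 -21.5 3 -0.032" --pt "91.8 -20.8 -22.2 3 -0.032" --newtons 40

```text
time_s: 0.6
ee_pos: [0.3379, 0.4522, 0.2302]
ee_rot: [[-0.964, 0.266, -0.0], [0.266, 0.964, -0.001], [0.0, -0.001, -1.0]]
contact_force: [1.4, 0.5, 0.2]
gripper_width: 1.004
```

Call:
drive_tool --pt "91.8 -20 -23 3 -0.032" --pt "91.8 -19.3 -23.5 3 -0.032" --pt "91.8 -18.6 -24 3 -0.032" --pt "91.8 -17.8 -24.7 3 -0.032" --pt "91.8 -17 -25 3 -0.032"

```text
time_s: 1.1
ee_pos: [0.404, 0.3154, 0.2153]
ee_rot: [[-0.994, 0.109, -0.0], [0.109, 0.994, -0.0], [0.0, -0.0, -1.0]]
contact_force: [-0.1, 0.0, 0.4]
gripper_width: 0.999
```

Call:
drive_tool --pt "91.8 -16.2 -25.8 3 -0.032" --pt "91.8 -15.4 -26.3 3 -0.032" --pt "91.8 -14.5 -26.8 3 -0.032" --pt "91.8 -13.6 -27.2 3 -0.032" --pt "91.8 -12.8 -27.6 3 -0.032"

```text
time_s: 1.6
ee_pos: [0.4701, 0.1785, 0.2004]
ee_rot: [[-0.999, -0.051, -0.001], [-0.051, 0.999, -0.0], [0.001, -0.0, -1.0]]
contact_force: [0.1, 0.5, -0.0]
gripper_width: 1.0
```

```bash
python3 - <<'E'
from h import *
o=readout.get_obs(); im=cams.read_camera("wrist"); cv2.imwrite("pics/w1.png",im)
hsv=cv2.cvtColor(im,cv2.COLOR_BGR2HSV)
dark=((hsv[...,2]<75)*255).astype(np.uint8)
for c in cv2.findContours(dark,cv2.RETR_EXTERNAL,cv2.CHAIN_APPROX_NONE)[0]:
    if cv2.contourArea(c)>1500: print(cv2.boundingRect(c),*rect("wrist",c,.046,o))
plan(470,179,100,.05,5)
E
```

```text
(0, 181, 640, 299) [591.4 179.1] [688.1 323.5] -1.521
(135, 170, 53, 131) [485.9  43.2] [117.2  34.5] 0.029
(301, 155, 46, 137) [468.5 181.2] [119.8  37. ] 0.061
(390, 143, 128, 138) [453.7 286.8] [111.   86.1] -0.063
(179, 0, 125, 77) [315.2 109.5] [95.9 42.7] -1.052
(28, 0, 124, 73) [334.7   2.2] [88.6 44.6] 1.457
t 1.65 at [472.5 172.4 199.7] yaw 0.046 F [ 2.54 -3.86 -0.45] T [-0.348 -0.061 -0.013] w 91.7
[0.4, 1.3, 19.9] -0.001
[0.4, 1.3, 19.9] -0.001
[0.4, 1.3, 19.9] -0.001
[0.4, 1.3, 19.9] -0.001
[0.4, 1.3, 19.9] -0.001
```

View pics/w1.png

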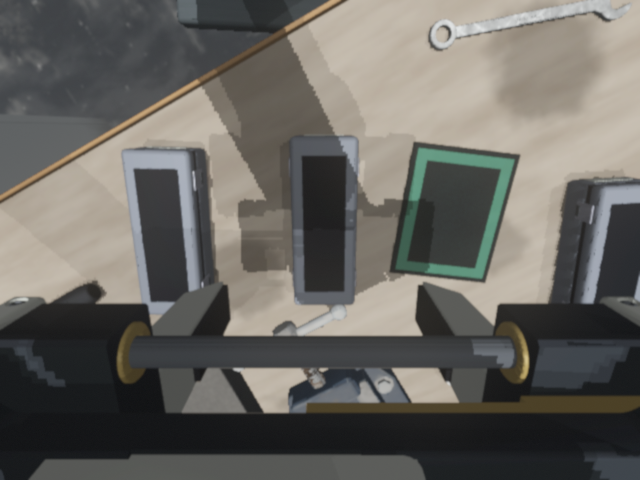

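The wrist view shows the middle case centred under the jaws (px 323,220), which agrees with the top view to within 2 mm. I'll descend.

Call:
drive_tool --pt "91.8 0.5 1 40 -0.005" --pt "91.8 0 0.3 40 0" --pt "91.8 0 0 40 0" --pt "91.8 0 0 35 0" --pt "91.8 0 0 19 0"

```text
time_s: 2.15
ee_pos: [0.4673, 0.1802, 0.0236]
ee_rot: [[-0.999, -0.054, -0.004], [-0.054, 0.999, -0.001], [0.005, -0.001, -1.0]]
contact_force: [-1.4, 0.1, -0.6]
gripper_width: 0.998
```

Call:
drive_tool --pt "91.8 0 0 0 0" --pt "91.8 0 0 0 0" --pt "45 0 0 0 0" --pt "45 0 0 0 0" --pt "45 0 0 0 0"

```text
time_s: 2.65
ee_pos: [0.4703, 0.1813, 0.0279]
ee_rot: [[-0.999, -0.054, 0.002], [-0.054, 0.999, 0.001], [-0.002, 0.001, -1.0]]
contact_force: [0.6, 0.7, -0.0]
gripper_width: 0.786
```

```bash
python3 -c "
from h import *
plan(470,180,26,.055,1)"
```

```text
t 2.65 at [470.3 181.3  27.9] yaw 0.054 F [ 0.57  0.66 -0.02] T [ 0.022  0.011 -0.014] w 72.2
[0.4, -1.2, 1.9] -0.001
```

Call:
drive_tool --pt "45 0 0 0 0" --pt "45 0 0 0 0" --pt "45 0 0 0 0" --pt "45 0 0 0 0" --pt "45 0 0 0 0" --newtons 45

```text
time_s: 3.15
ee_pos: [0.4698, 0.1805, 0.0271]
ee_rot: [[-0.999, -0.054, 0.0], [-0.054, 0.999, -0.001], [-0.0, -0.001, -1.0]]
contact_force: [-0.6, -1.6, 5.3]
gripper_width: 0.606
```

```bash
python3 -c "
from h import *
plan(470,180,26,.055,1)"
```

```text
t 3.15 at [469.8 180.5  27.1] yaw 0.054 F [-0.63 -1.56  5.25] T [-0.447  0.14   0.093] w 55.6
[-0.2, -0.6, 1.1] -0.001
```

Call:
drive_tool --pt "45 0 0 -8 0" --pt "45 0 0 -18 0" --pt "45 0 0 -20 0" --pt "45 0 0 -14 0" --pt "45 0 0 0 0"

```text
time_s: 3.65
ee_pos: [0.4706, 0.1817, 0.0885]
ee_rot: [[-0.999, -0.054, 0.003], [-0.054, 0.999, 0.001], [-0.003, 0.001, -1.0]]
contact_force: [0.4, 0.3, -3.9]
gripper_width: 0.608
```

```bash
python3 -c "
from h import *
plan(470,180,86,.055,1)"
```

```text
t 3.65 at [470.6 181.7  88.5] yaw 0.054 F [ 0.37  0.29 -3.92] T [ 0.05  -0.09   0.031] w 55.8
[0.7, -1.6, 2.5] -0.001
```

Call:
drive_tool --pt "45 0 0 0 0" --pt "45 0 0 0 0" --pt "45 0 0 0 0" --pt "45 0 0 0 0" --pt "45 0 0 0 0"

```text
time_s: 4.15
ee_pos: [0.4691, 0.1809, 0.0862]
ee_rot: [[-0.999, -0.054, -0.001], [-0.054, 0.999, -0.0], [0.001, -0.0, -1.0]]
contact_force: [0.5, -0.0, -3.4]
gripper_width: 0.607
```

```bash
python3 -c "
from h import *
plan(470,180,86,.055,1)"
```

```text
t 4.15 at [469.1 180.9  86.2] yaw 0.054 F [ 0.48 -0.04 -3.36] T [ 0.042 -0.031  0.026] w 55.7
[-0.8, -1.0, 0.2] -0.001
```

Call:
drive_tool --pt "45 40 0 0 0" --pt "45 40 0 0 0" --pt "45 0 0 0 0" --pt "45 0 0 0 0" --pt "45 0 0 0 0"

```text
time_s: 4.65
ee_pos: [0.391, 0.1772, 0.0871]
ee_rot: [[-0.999, -0.054, 0.002], [-0.054, 0.999, 0.001], [-0.002, 0.001, -1.0]]
contact_force: [-0.4, 0.3, -3.4]
gripper_width: 0.607
```

Call:
drive_tool --pt "45 0 0 0 0" --pt "45 0 0 0 0" --pt "45 0 0 0 0" --pt "45 0 0 0 0" --pt "45 0 0 0 0"

```text
time_s: 5.15
ee_pos: [0.3896, 0.1766, 0.0866]
ee_rot: [[-0.999, -0.054, -0.0], [-0.054, 0.999, 0.0], [0.0, 0.0, -1.0]]
contact_force: [-0.6, -0.1, -4.2]
gripper_width: 0.611
```

```bash
python3 -c "
from h import *
plan(390,175,86,.055,1)"
```

```text
t 5.15 at [389.6 176.6  86.6] yaw 0.054 F [-0.59 -0.08 -4.19] T [ 0.025 -0.031 -0.031] w 56.1
[-0.3, -1.7, 0.6] -0.001
```

Call:
drive_tool --pt "45 -40 0 0 0" --pt "45 -40 0 0 0" --pt "45 0 0 0 0" --pt "45 0 0 0 0" --pt "45 0 0 0 0"

```text
time_s: 5.65
ee_pos: [0.4681, 0.1808, 0.0862]
ee_rot: [[-0.999, -0.055, -0.002], [-0.055, 0.999, -0.001], [0.002, -0.001, -1.0]]
contact_force: [0.4, -0.4, -4.4]
gripper_width: 0.61
```

Call:
drive_tool --pt "45 0 0 0 0" --pt "45 0 0 0 0" --pt "45 0 0 0 0" --pt "45 0 0 0 0" --pt "45 0 0 0 0"

```text
time_s: 6.15
ee_pos: [0.4694, 0.1811, 0.0868]
ee_rot: [[-0.999, -0.054, 0.0], [-0.054, 0.999, 0.0], [-0.0, 0.0, -1.0]]
contact_force: [0.6, 0.7, -4.0]
gripper_width: 0.609
```

```bash
python3 -c "
from h import *
plan(470,180,86,.055,1)"
```

```text
t 6.15 at [469.4 181.1  86.8] yaw 0.054 F [ 0.63  0.69 -4.  ] T [-0.006  0.013 -0.032] w 55.9
[-0.5, -1.1, 0.8] -0.001
```

M shows no end moment (|Ty| ≤ 0.03 after a shake each way), so it's quiet. I'll put it back and test the right-hand case.

Call:
drive_tool --pt "45 0 0 15 0" --pt "45 0 0 20 0" --pt "45 0 0 15 0" --pt "45 0 0 7 0" --pt "45 0 0 3 0"

```text
time_s: 6.65
ee_pos: [0.4686, 0.1807, 0.0271]
ee_rot: [[-0.999, -0.054, -0.002], [-0.054, 0.999, -0.002], [0.002, -0.001, -1.0]]
contact_force: [-12.9, -6.0, 37.6]
gripper_width: 0.606
```

Call:
drive_tool --pt "45 0 0 0 0" --pt "91.8 0 0 0 0" --pt "91.8 0 0 0 0" --pt "91.8 0 0 0 0" --pt "91.8 0 0 0 0"

```text
time_s: 7.15
ee_pos: [0.4699, 0.1812, 0.027]
ee_rot: [[-0.999, -0.054, 0.001], [-0.054, 0.999, 0.0], [-0.001, 0.0, -1.0]]
contact_force: [-0.5, 0.5, 0.0]
gripper_width: 0.905
```

Call:
drive_tool --pt "91.8 0 0 0 0" --pt "91.8 0 0 -20 0" --pt "91.8 0 0 -40 0" --pt "91.8 0 0 -20 0" --pt "91.8 0 0 0 0"

```text
time_s: 7.65
ee_pos: [0.4718, 0.182, 0.1097]
ee_rot: [[-0.999, -0.054, 0.006], [-0.054, 0.999, 0.002], [-0.006, 0.002, -1.0]]
contact_force: [-0.8, -0.3, 0.7]
gripper_width: 0.999
```

```bash
python3 -c "
from h import *
plan(487,42,107,.025,5)"
```

```text
t 7.65 at [471.8 182.  109.7] yaw 0.054 F [-0.75 -0.29  0.66] T [ 0.07  -0.013 -0.023] w 91.7
[-1.5, -28.1, 0.5] 0.006
[-1.7, -28.1, 0.5] 0.006
[-1.9, -28.1, 0.5] 0.006
[-2.0, -28.1, 0.5] 0.006
[-2.2, -28.1, 0.5] 0.006
```

Call:
drive_tool --pt "91.8 -1.6 -20 0 0.006" --pt "91.8 -1.8 -33 0 0.006" --pt "91.8 -2 -35 0 0.006" --pt "91.8 -2.2 -33 0 0.006" --pt "91.8 -2.2 -18 0 0.004"

```text
time_s: 8.15
ee_pos: [0.4844, 0.0391, 0.1057]
ee_rot: [[-1.0, -0.023, -0.002], [-0.023, 1.0, -0.001], [0.002, -0.001, -1.0]]
contact_force: [0.5, 0.3, -1.4]
gripper_width: 0.996
```

Call:
drive_tool --pt "91.8 0 0 0 0" --pt "91.8 0 0 15 0" --pt "91.8 0 0 30 0" --pt "91.8 0 0 25 0" --pt "91.8 0 0 10 0"

```text
time_s: 8.65
ee_pos: [0.483, 0.0438, 0.0243]
ee_rot: [[-1.0, -0.028, -0.004], [-0.028, 1.0, 0.0], [0.004, 0.001, -1.0]]
contact_force: [-0.7, 0.4, 0.5]
gripper_width: 0.998
```

```bash
python3 -c "
from h import *
plan(486.5,42,26,.026,1)"
```

```text
t 8.65 at [483.   43.8  24.3] yaw 0.028 F [-0.66  0.37  0.49] T [0.059 0.037 0.031] w 91.6
[-3.5, -1.9, -1.7] 0.002
```

Call:
drive_tool --pt "50 -1 0 0 0" --pt "45 0 0 0 0" --pt "45 0 0 0 0" --pt "45 0 0 0 0" --pt "45 0 0 0 0"

```text
time_s: 9.15
ee_pos: [0.4868, 0.0424, 0.0275]
ee_rot: [[-1.0, -0.026, 0.002], [-0.026, 1.0, -0.0], [-0.002, -0.0, -1.0]]
contact_force: [0.6, -5.0, 4.5]
gripper_width: 0.616
```

Call:
drive_tool --pt "45 0 0 0 0" --pt "45 0 0 0 0" --pt "45 0 0 0 0" --pt "45 0 0 0 0" --pt "45 0 0 0 0"

```text
time_s: 9.65
ee_pos: [0.4868, 0.0423, 0.0275]
ee_rot: [[-1.0, -0.026, 0.001], [-0.026, 1.0, -0.0], [-0.001, -0.0, -1.0]]
contact_force: [-1.1, -1.5, 6.9]
gripper_width: 0.61
```

Call:
drive_tool --pt "45 0 0 -8 0" --pt "45 0 0 -18 0" --pt "45 0 0 -20 0" --pt "45 0 0 -14 0" --pt "45 0 0 0 0"

```text
time_s: 10.15
ee_pos: [0.4874, 0.0427, 0.0884]
ee_rot: [[-1.0, -0.026, 0.003], [-0.026, 1.0, 0.0], [-0.003, 0.0, -1.0]]
contact_force: [1.4, 0.4, -5.2]
gripper_width: 0.608
```

Call:
drive_tool --pt "45 0 0 0 0" --pt "45 0 0 0 0" --pt "45 0 0 0 0" --pt "45 0 0 0 0" --pt "45 0 0 0 0"

```text
time_s: 10.65
ee_pos: [0.4858, 0.0427, 0.0863]
ee_rot: [[-1.0, -0.026, -0.001], [-0.026, 1.0, 0.0], [0.001, 0.0, -1.0]]
contact_force: [-0.3, 0.1, -5.4]
gripper_width: 0.608
```

```bash
python3 -c "
from h import *
plan(486.5,42,86,.026,1)"
```

```text
t 10.65 at [485.8  42.7  86.3] yaw 0.026 F [-0.29  0.14 -5.4 ] T [0.078 0.031 0.025] w 55.8
[-0.6, -0.7, 0.3] 0.0
```

Call:
drive_tool --pt "45 40 0 0 0" --pt "45 40 0 0 0" --pt "45 0 0 0 0" --pt "45 0 0 0 0" --pt "45 0 0 0 0"

```text
time_s: 11.15
ee_pos: [0.4077, 0.0407, 0.0871]
ee_rot: [[-1.0, -0.026, 0.002], [-0.026, 1.0, 0.0], [-0.002, 0.0, -1.0]]
contact_force: [-0.4, -0.7, -4.7]
gripper_width: 0.608
```

Call:
drive_tool --pt "45 0 0 0 0" --pt "45 0 0 0 0" --pt "45 0 0 0 0" --pt "45 0 0 0 0" --pt "45 0 0 0 0"

```text
time_s: 11.65
ee_pos: [0.4062, 0.0405, 0.0867]
ee_rot: [[-1.0, -0.026, -0.0], [-0.026, 1.0, 0.0], [0.0, 0.0, -1.0]]
contact_force: [0.5, 0.3, -4.0]
gripper_width: 0.608
```

```bash
python3 -c "
from h import *
plan(406.5,40,86,.026,1)"
```

```text
t 11.65 at [406.2  40.5  86.7] yaw 0.026 F [ 0.54  0.31 -3.95] T [0.068 0.026 0.016] w 55.8
[-0.3, -0.5, 0.7] 0.0
```

Call:
drive_tool --pt "45 -40 0 0 0" --pt "45 -40 0 0 0" --pt "45 0 0 0 0" --pt "45 0 0 0 0" --pt "45 0 0 0 0"

```text
time_s: 12.15
ee_pos: [0.4847, 0.0425, 0.0862]
ee_rot: [[-1.0, -0.026, -0.002], [-0.026, 1.0, -0.0], [0.002, -0.0, -1.0]]
contact_force: [-0.2, -0.1, -4.5]
gripper_width: 0.604
```

Call:
drive_tool --pt "45 0 0 0 0" --pt "45 0 0 0 0" --pt "45 0 0 0 0" --pt "45 0 0 0 0" --pt "45 0 0 0 0"

```text
time_s: 12.65
ee_pos: [0.4861, 0.0426, 0.0868]
ee_rot: [[-1.0, -0.026, 0.0], [-0.026, 1.0, -0.0], [-0.0, -0.0, -1.0]]
contact_force: [-0.1, 0.4, -4.1]
gripper_width: 0.61
```

```bash
python3 -c "
from h import *
plan(486.5,42,86,.026,1)"
```

```text
t 12.65 at [486.1  42.6  86.8] yaw 0.026 F [-0.13  0.36 -4.06] T [ 0.06   0.017 -0.   ] w 56.0
[-0.4, -0.6, 0.8] 0.0
```

Neither M nor R shows the end moment, so L should be the rattler; I'll check that when I lift it. First I'll measure M again before stacking R on it.

```bash
python3 - <<'E'
from h import *
im=cams.read_camera("top"); cv2.imwrite("pics/top2.png",im)
o=readout.get_obs(); w=cams.read_camera("wrist"); cv2.imwrite("pics/w2.png",w)
for n,im in(("top",im),("wrist",w)):
  hsv=cv2.cvtColor(im,cv2.COLOR_BGR2HSV)
  dark=((hsv[...,2]<75)*255).astype(np.uint8)
  for c in cv2.findContours(dark,cv2.RETR_EXTERNAL,cv2.CHAIN_APPROX_NONE)[0]:
    if 700<cv2.contourArea(c)<20000:
        for z in ((.046,) if n=="top" else (.046,.107)): print(n,z,cv2.boundingRect(c),*rect(n,c,z,o))
cv2.imwrite("pics/both2.png",np.hstack([cv2.resize(cv2.imread("pics/top2.png"),(400,300)),cv2.resize(w,(400,300))]))
E
```

```text
top 0.046 (541, 378, 93, 102) [  84.7 -163.3] [174.6 156.2] 1.183
top 0.046 (164, 271, 341, 209) [128. 241.] [640.4 227.3] -1.046
top 0.046 (472, 269, 124, 116) [273.4 -97.3] [230.4 150.7] -0.852
top 0.046 (91, 251, 37, 34) [409.3 654.7] [58.4 57.7] 1.047
top 0.046 (10, 225, 88, 74) [418.8 750. ] [141.  127.5] 1.432
top 0.046 (290, 206, 38, 53) [461.6 303.8] [92.7 64.2] -0.065
top 0.046 (365, 194, 24, 65) [469.9 180.6] [115.3  32.8] 0.055
top 0.046 (217, 183, 26, 66) [495.1 443. ] [115.4  32.4] 0.121
top 0.046 (434, 169, 78, 88) [490.8   3.8] [155.2 137.1] 0.031
top 0.046 (3, 150, 115, 63) [570.5 728.3] [201.6  85.7] 1.338
top 0.046 (512, 148, 52, 76) [ 535.9 -117.3] [146.7  78.7] 0.373
top 0.046 (118, 48, 162, 106) [701.  479.4] [320.7  73.1] -1.097
top 0.046 (116, 36, 43, 42) [786.3 603.2] [79.9 67.3] 0.668
top 0.046 (493, 0, 113, 76) [ 821.2 -165.4] [187.1 146.2] 0.713
top 0.046 (373, 0, 66, 54) [838.7 104.7] [128.3  73.4] 1.075
top 0.046 (343, 0, 150, 166) [721.7 132.8] [373.7 114.9] 0.773
top 0.046 (179, 0, 58, 40) [851.3 474.5] [102.2  69.3] -1.452
top 0.046 (0, 0, 90, 64) [834.8 766.8] [156.5 115.9] 1.566
wrist 0.046 (277, 367, 91, 36) [552.1  45.4] [53.7 25.4] -1.545
wrist 0.107 (277, 367, 91, 36) [501.8  44. ] [35.4 16.7] -1.545
wrist 0.046 (222, 0, 193, 17) [354.4  38.3] [83.6  6.1] -1.544
wrist 0.107 (222, 0, 193, 17) [371.4  39.4] [55.1  4. ] -1.544
```

View pics/both2.png

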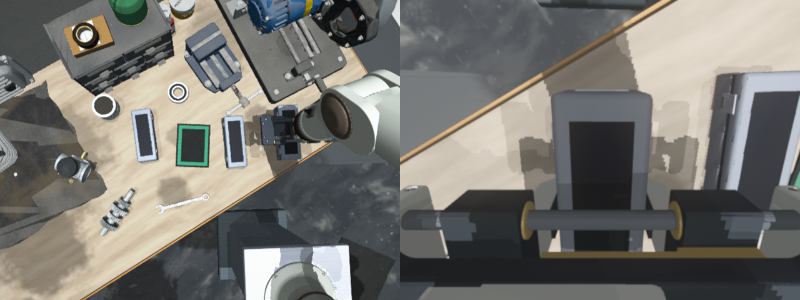

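```bash
python3 -c "
from h import *
plan(469.8,180.8,112,.054,10)"
```

```text
t 12.75 at [486.1  42.5  86.8] yaw 0.026 F [-0.67  0.07 -4.42] T [ 0.059  0.024 -0.04 ] w 55.8
[1.3, 13.9, -2.5] -0.003
[1.2, 13.9, -2.5] -0.003
[1.2, 13.9, -2.5] -0.003
[1.2, 13.9, -2.5] -0.003
[1.1, 13.9, -2.5] -0.003
[1.1, 13.9, -2.5] -0.003
[1.0, 13.9, -2.5] -0.003
[1.0, 13.9, -2.5] -0.003
[1.0, 13.9, -2.5] -0.003
[0.9, 13.9, -2.5] -0.003
```

Call:
drive_tool --pt "45 0 0 -12 0" --pt "45 1.3 8 -13 -0.002" --pt "45 1.5 16 0 -0.004" --pt "45 1.7 20 0 -0.004" --pt "45 1.7 22 0 -0.004"

```text
time_s: 13.25
ee_pos: [0.4784, 0.1093, 0.1133]
ee_rot: [[-0.999, -0.04, 0.002], [-0.04, 0.999, 0.0], [-0.002, 0.0, -1.0]]
contact_force: [-0.1, 0.2, -4.3]
gripper_width: 0.606
```

Call:
drive_tool --pt "45 1.7 22 0 -0.004" --pt "45 1.5 22 0 -0.004" --pt "45 1.2 17 0 -0.004" --pt "45 0.5 12 0 -0.002" --pt "45 0 0 0 0"

```text
time_s: 13.75
ee_pos: [0.4697, 0.1838, 0.1128]
ee_rot: [[-0.998, -0.058, 0.002], [-0.058, 0.998, 0.002], [-0.002, 0.002, -1.0]]
contact_force: [0.6, 0.1, -3.6]
gripper_width: 0.605
```

Call:
drive_tool --pt "45 0 0 0 0" --pt "45 0 0 10 0" --pt "45 0 0 13 0" --pt "45 0 0 7 0" --pt "45 0 0 0 0"

```text
time_s: 14.25
ee_pos: [0.4683, 0.18, 0.0798]
ee_rot: [[-0.999, -0.053, -0.004], [-0.053, 0.999, -0.001], [0.004, -0.001, -1.0]]
contact_force: [-0.3, -1.1, -3.4]
gripper_width: 0.608
```

Call:
drive_tool --pt "45 0 0 0 0" --pt "45 0 0 0 0" --pt "45 0 0 0 0" --pt "45 0 0 0 0" --pt "45 0 0 0 0"

```text
time_s: 14.75
ee_pos: [0.4698, 0.1811, 0.082]
ee_rot: [[-0.999, -0.054, 0.0], [-0.054, 0.999, 0.0], [-0.0, 0.0, -1.0]]
contact_force: [0.3, -0.5, -4.3]
gripper_width: 0.609
```

```bash
python3 -c "
from h import *
plan(469.8,180.8,73.2,.054,1)
im=cams.read_camera('wrist');cv2.imwrite('pics/w3.png',im)
im=cams.read_camera('scene');cv2.imwrite('pics/s3.png',im)"
```

```text
t 14.75 at [469.8 181.1  82. ] yaw 0.054 F [ 0.3  -0.48 -4.31] T [ 0.056  0.043 -0.04 ] w 55.9
[0.0, -0.3, 8.8] 0.0
```

View pics/s3.png

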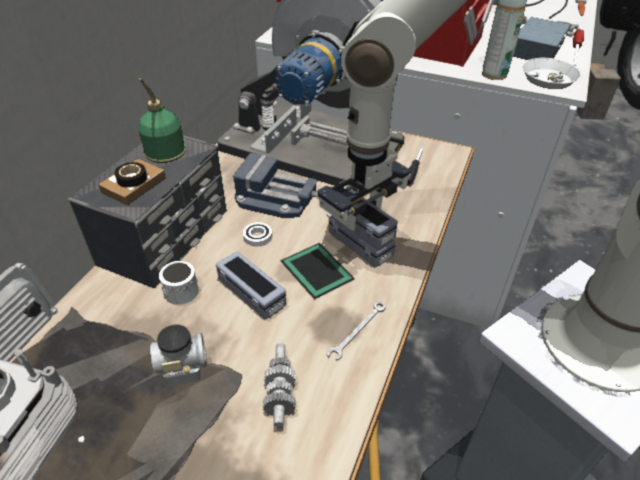

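The scene view (case at 375,230) shows R hovering squarely over M. I'll lower it gently.

Call:
drive_tool --pt "45 0 -0.2 4 0" --pt "45 0 0 2 0" --pt "45 0 0 1 0" --pt "45 0 0 1 0" --pt "45 0 0 0 0"

```text
time_s: 15.35
ee_pos: [0.4696, 0.1809, 0.0737]
ee_rot: [[-0.999, -0.054, -0.0], [-0.054, 0.999, -0.0], [0.0, -0.0, -1.0]]
contact_force: [0.1, -0.2, -5.0]
gripper_width: 0.604
```

Call:
drive_tool --pt "45 0 0 0.5 0" --pt "45 0 0 0.4 0" --pt "45 0 0 0 0" --pt "45 0 0 0 0" --pt "45 0 0 0 0"

```text
time_s: 15.85
ee_pos: [0.4697, 0.1809, 0.0736]
ee_rot: [[-0.999, -0.054, 0.0], [-0.054, 0.999, -0.0], [-0.0, -0.0, -1.0]]
contact_force: [-4.1, -2.2, 5.5]
gripper_width: 0.611
```

```bash
python3 -c "
from h import *
plan(469.8,180.8,73.2,.054,1)"
```

```text
t 15.85 at [469.7 180.9  73.6] yaw 0.054 F [-4.07 -2.17  5.47] T [-0.285  0.541 -0.055] w 56.1
[-0.1, -0.1, 0.4] 0.0
```

Call:
drive_tool --pt "60 0 0 0 0" --pt "91.8 0 0 0 0" --pt "91.8 0 0 0 0" --pt "91.8 0 0 0 0" --pt "91.8 0 0 0 0"

```text
time_s: 16.35
ee_pos: [0.4698, 0.1809, 0.0728]
ee_rot: [[-0.999, -0.054, 0.0], [-0.054, 0.999, 0.0], [-0.0, 0.0, -1.0]]
contact_force: [0.7, -0.1, 1.0]
gripper_width: 0.947
```

Call:
drive_tool --pt "91.8 0 0 -15 0" --pt "91.8 0 0 -35 0" --pt "91.8 0 0 -35 0" --pt "91.8 0 10 -20 0" --pt "91.8 0 25 0 0"

```text
time_s: 16.85
ee_pos: [0.4705, 0.2147, 0.1811]
ee_rot: [[-0.999, -0.05, 0.006], [-0.05, 0.999, 0.001], [-0.006, 0.0, -1.0]]
contact_force: [1.6, 0.7, 0.1]
gripper_width: 1.001
```

```bash
python3 -c "
from h import *
plan(494.5,442.5,178,.115,8)"
```

```text
t 16.85 at [470.5 214.7 181.1] yaw 0.05 F [1.59 0.68 0.11] T [ 0.117 -0.024  0.047] w 91.8
[-4.4, 28.3, 0.4] -0.008
[-4.7, 28.3, 0.4] -0.008
[-4.9, 28.2, 0.4] -0.008
[-5.1, 28.2, 0.4] -0.008
[-5.3, 28.1, 0.4] -0.008
[-5.6, 28.1, 0.4] -0.008
[-5.8, 28.0, 0.4] -0.008
[-6.0, 28.0, 0.4] -0.008
```

Call:
drive_tool --pt "91.8 -4.5 28 0 -0.008" --pt "91.8 -4.7 28 0 -0.008" --pt "91.8 -4.9 28 0 -0.008" --pt "91.8 -5.1 28 0 -0.008" --pt "91.8 -5.3 28 0 -0.008"

```text
time_s: 17.35
ee_pos: [0.4824, 0.3582, 0.1776]
ee_rot: [[-0.996, -0.094, -0.0], [-0.094, 0.996, -0.0], [0.0, -0.0, -1.0]]
contact_force: [0.5, -0.5, 0.5]
gripper_width: 1.003
```

Call:
drive_tool --pt "91.8 -5.6 28 0 -0.008" --pt "91.8 -5.8 28 0 -0.008" --pt "91.8 -6 28 0 -0.005" --pt "91.8 0 0 0 0" --pt "91.8 0 0 0 0"

```text
time_s: 17.85
ee_pos: [0.4905, 0.4429, 0.1772]
ee_rot: [[-0.993, -0.116, -0.001], [-0.116, 0.993, -0.001], [0.001, -0.0, -1.0]]
contact_force: [0.1, -0.6, -0.1]
gripper_width: 1.002
```

```bash
python3 - <<'E'
from h import *
plan(495,442.5,26,.115,5)
o=readout.get_obs(); w=cams.read_camera("wrist"); t=cams.read_camera("top")
for n,im in(("top",t),("wrist",w)):
  hsv=cv2.cvtColor(im,cv2.COLOR_BGR2HSV)
  dark=((hsv[...,2]<75)*255).astype(np.uint8)
  for c in cv2.findContours(dark,cv2.RETR_EXTERNAL,cv2.CHAIN_APPROX_NONE)[0]:
    if 700<cv2.contourArea(c)<20000:
        b=cv2.boundingRect(c)
        if b[2]<b[3]/1.5:print(n,b,*rect(n,c,.046,o),*rect(n,c,.092,o))
cv2.imwrite("pics/both4.png",np.hstack([cv2.resize(t,(400,300)),cv2.resize(w,(400,300))]))
E
```

```text
t 17.85 at [490.5 442.9 177.2] yaw 0.117 F [ 0.15 -0.61 -0.08] T [ 0.003 -0.005  0.005] w 92.0
[-0.9, -0.2, 30.2] 0.0
[-0.9, -0.2, 30.2] 0.0
[-0.9, -0.2, 30.2] 0.0
[-0.9, -0.2, 30.2] 0.0
[-0.9, -0.2, 30.2] 0.0
wrist (288, 165, 69, 144) [494.  444.3] [118.4  53.8] 0.117 [479.5 442.6] [98.2 44.6] 0.117
wrist (0, 66, 69, 213) [477.8 224. ] [166.4  52.3] -0.147 [466.1 259.9] [138.   43.3] -0.147
```

View pics/both4.png

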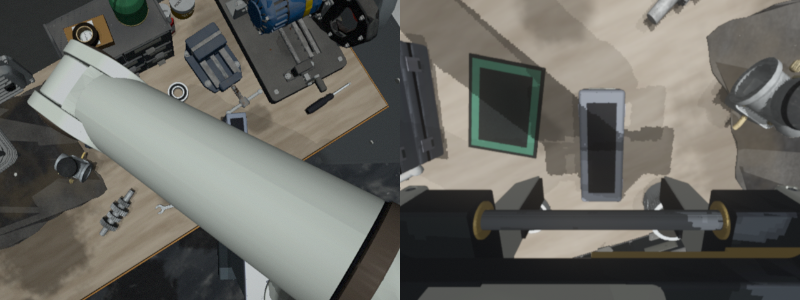

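Call:
drive_tool --pt "91.8 -3 -0.5 25 0" --pt "91.8 -1 0 40 0" --pt "91.8 0 0 40 0" --pt "91.8 0 0 30 0" --pt "91.8 0 0 16 0"

```text
time_s: 18.45
ee_pos: [0.4944, 0.4392, 0.0238]
ee_rot: [[-0.994, -0.113, -0.003], [-0.113, 0.994, -0.004], [0.003, -0.004, -1.0]]
contact_force: [-0.6, -0.5, 0.1]
gripper_width: 0.999
```

Call:
drive_tool --pt "91.8 0 0 0 0" --pt "45 0 0 0 0" --pt "45 0 0 0 0" --pt "45 0 0 0 0" --pt "45 0 0 0 0"

```text
time_s: 18.95
ee_pos: [0.4958, 0.4431, 0.0283]
ee_rot: [[-0.993, -0.115, 0.002], [-0.115, 0.993, 0.001], [-0.002, 0.001, -1.0]]
contact_force: [0.3, -0.5, -0.5]
gripper_width: 0.704
```

Call:
drive_tool --pt "45 0 0 0 0" --pt "45 0 0 0 0" --pt "45 0 0 0 0" --pt "45 0 0 0 0" --pt "45 0 0 0 0"

```text
time_s: 19.45
ee_pos: [0.4955, 0.443, 0.0277]
ee_rot: [[-0.993, -0.115, 0.001], [-0.115, 0.993, 0.001], [-0.001, 0.001, -1.0]]
contact_force: [-1.0, 0.7, 6.5]
gripper_width: 0.608
```

```bash
python3 -c "
from h import *
plan(495,442.5,26,.115,1)"
```

```text
t 19.45 at [495.5 443.   27.7] yaw 0.115 F [-1.01  0.72  6.51] T [ 0.015  0.154 -0.073] w 55.8
[0.6, -0.5, 1.7] 0.0
```

Call:
drive_tool --pt "45 0 0 -8 0" --pt "45 0 0 -18 0" --pt "45 0 0 -20 0" --pt "45 0 0 -14 0" --pt "45 0 0 0 0"

```text
time_s: 19.95
ee_pos: [0.4965, 0.4439, 0.09]
ee_rot: [[-0.993, -0.115, 0.004], [-0.115, 0.993, 0.003], [-0.004, 0.003, -1.0]]
contact_force: [0.5, 0.6, -3.3]
gripper_width: 0.609
```

Call:
drive_tool --pt "45 0 0 0 0" --pt "45 0 0 0 0" --pt "45 0 0 0 0" --pt "45 0 0 0 0" --pt "45 0 0 0 0"

```text
time_s: 20.45
ee_pos: [0.4949, 0.4423, 0.0862]
ee_rot: [[-0.993, -0.115, -0.001], [-0.115, 0.993, -0.001], [0.001, -0.0, -1.0]]
contact_force: [0.1, -0.5, -4.5]
gripper_width: 0.61
```

```bash
python3 -c "
from h import *
plan(495,442.5,86,.115,1)"
```

```text
t 20.45 at [494.9 442.3  86.2] yaw 0.115 F [ 0.12 -0.5  -4.46] T [ 0.115 -0.022 -0.002] w 56.0
[-0.1, 0.2, 0.2] 0.0
```

Call:
drive_tool --pt "45 40 0 0 0" --pt "45 40 0 0 0" --pt "45 0 0 0 0" --pt "45 0 0 0 0" --pt "45 0 0 0 0"

```text
time_s: 20.95
ee_pos: [0.417, 0.4335, 0.0872]
ee_rot: [[-0.993, -0.114, 0.001], [-0.114, 0.993, 0.001], [-0.002, 0.0, -1.0]]
contact_force: [-0.4, -0.2, -5.0]
gripper_width: 0.606
```

Call:
drive_tool --pt "45 0 0 0 0" --pt "45 0 0 0 0" --pt "45 0 0 0 0" --pt "45 0 0 0 0" --pt "45 0 0 0 0"

```text
time_s: 21.45
ee_pos: [0.4158, 0.4333, 0.0868]
ee_rot: [[-0.993, -0.115, -0.0], [-0.115, 0.993, 0.0], [0.0, 0.0, -1.0]]
contact_force: [0.1, -0.3, -4.2]
gripper_width: 0.606
```

```bash
python3 -c "
from h import *
plan(495,442.5,86,.115,1)"
```

```text
t 21.45 at [415.8 433.3  86.8] yaw 0.115 F [ 0.05 -0.31 -4.22] T [ 0.079 -0.014  0.031] w 55.6
[-79.8, 0.1, 0.8] 0.0
```

Call:
drive_tool --pt "45 -40 0 0 0" --pt "45 -40 0 0 0" --pt "45 0 0 0 0" --pt "45 0 0 0 0" --pt "45 0 0 0 0"

```text
time_s: 21.95
ee_pos: [0.4937, 0.4426, 0.0864]
ee_rot: [[-0.993, -0.116, -0.002], [-0.116, 0.993, -0.0], [0.002, -0.0, -1.0]]
contact_force: [-0.3, 0.6, -3.9]
gripper_width: 0.61
```

Call:
drive_tool --pt "45 0 0 0 0" --pt "45 0 0 0 0" --pt "45 0 0 0 0" --pt "45 0 0 0 0" --pt "45 0 0 0 0"

```text
time_s: 22.45
ee_pos: [0.495, 0.4426, 0.0869]
ee_rot: [[-0.993, -0.115, 0.0], [-0.115, 0.993, 0.0], [-0.0, 0.0, -1.0]]
contact_force: [0.6, 0.2, -4.1]
gripper_width: 0.603
```

```bash
python3 -c "
from h import *
plan(495,442.5,86,.115,1)"
```

```text
t 22.45 at [495.  442.6  86.9] yaw 0.115 F [ 0.58  0.15 -4.06] T [ 0.053 -0.024 -0.014] w 55.4
[0.1, -0.1, 0.9] 0.0
```

L gave no end moment either, so this shake doesn't discriminate. The accelerations were symmetric, and rolling friction could leave the ball near the middle. I'll raise the case and use a gentle run-up with an abrupt reversal instead.

Call:
drive_tool --pt "45 0 0 -10 0" --pt "45 0 0 -20 0" --pt "45 0 0 -10 0" --pt "45 0 0 0 0" --pt "45 0 0 0 0" --newtons 55

```text
time_s: 22.95
ee_pos: [0.4953, 0.4425, 0.1271]
ee_rot: [[-0.993, -0.115, 0.001], [-0.115, 0.993, 0.0], [-0.001, 0.0, -1.0]]
contact_force: [0.1, -0.6, -4.5]
gripper_width: 0.606
```

Call:
drive_tool --pt "45 10 0 0 0" --pt "45 20 0 0 0" --pt "45 30 0 0 0" --pt "45 40 0 0 0" --pt "45 50 0 0 0"

```text
time_s: 23.45
ee_pos: [0.3452, 0.4243, 0.126]
ee_rot: [[-0.994, -0.113, -0.0], [-0.113, 0.994, -0.0], [0.0, -0.0, -1.0]]
contact_force: [-1.0, 1.3, -3.9]
gripper_width: 0.608
```

Call:
drive_tool --pt "45 -50 0 0 0" --pt "45 -40 0 0 0" --pt "45 -30 0 0 0" --pt "45 -20 0 0 0" --pt "45 -10 0 0 0"

```text
time_s: 23.95
ee_pos: [0.4964, 0.4415, 0.1258]
ee_rot: [[-0.994, -0.113, -0.0], [-0.113, 0.994, -0.001], [0.0, -0.001, -1.0]]
contact_force: [-0.0, -0.3, -5.0]
gripper_width: 0.608
```

Call:
drive_tool --pt "45 0 0 0 0" --pt "45 0 0 0 0" --pt "45 0 0 0 0" --pt "45 0 0 0 0" --pt "45 0 0 0 0"

```text
time_s: 24.45
ee_pos: [0.4944, 0.4428, 0.127]
ee_rot: [[-0.993, -0.116, -0.0], [-0.116, 0.993, 0.0], [0.0, 0.0, -1.0]]
contact_force: [0.1, -0.5, -3.9]
gripper_width: 0.607
```

```bash
python3 -c "
from h import *
plan(495,442.5,126,.115,1)
cams.read_camera('top')
plan(495,442.5,126,.115,1)"
```

```text
t 24.45 at [494.4 442.8 127. ] yaw 0.116 F [ 0.06 -0.49 -3.86] T [ 0.025 -0.031  0.018] w 55.8
[-0.6, -0.4, 1.0] 0.001
t 24.5 at [494.6 442.7 127. ] yaw 0.116 F [-0.89  0.68 -3.76] T [0.056 0.    0.033] w 55.9
[-0.4, -0.3, 1.0] 0.001
```

Call:
drive_tool --pt "45 0 0 15 0" --pt "45 0 0 30 0" --pt "45 0 0 30 0" --pt "45 0 0 15 0" --pt "45 0 0 5 0"

```text
time_s: 25.0
ee_pos: [0.4936, 0.441, 0.0288]
ee_rot: [[-0.993, -0.115, -0.004], [-0.115, 0.993, -0.003], [0.004, -0.003, -1.0]]
contact_force: [-1.0, 0.1, -4.7]
gripper_width: 0.607
```

Call:
drive_tool --pt "45 0 0 2 0" --pt "45 0 0 1 0" --pt "45 0 0 1 0" --pt "45 0 0 0.5 0" --pt "45 0 0 0 0"

```text
time_s: 25.5
ee_pos: [0.4955, 0.4428, 0.0281]
ee_rot: [[-0.993, -0.115, 0.001], [-0.115, 0.993, 0.001], [-0.001, 0.001, -1.0]]
contact_force: [-0.6, 0.2, -4.1]
gripper_width: 0.607
```

Call:
drive_tool --pt "91.8 0 0 0 0" --pt "91.8 0 0 0 0" --pt "91.8 0 0 0 0" --pt "91.8 0 0 0 0" --pt "91.8 0 0 0 0"

```text
time_s: 26.0
ee_pos: [0.4952, 0.4426, 0.0275]
ee_rot: [[-0.993, -0.115, 0.0], [-0.115, 0.993, 0.0], [-0.0, 0.0, -1.0]]
contact_force: [-0.4, 0.0, -0.1]
gripper_width: 0.979
```

Call:
drive_tool --pt "91.8 0 0 -20 0" --pt "91.8 0 0 -45 0" --pt "91.8 0 0 -45 0" --pt "91.8 0 -10 -30 0" --pt "91.8 2 -25 0 0"

```text
time_s: 26.5
ee_pos: [0.4986, 0.4127, 0.1735]
ee_rot: [[-0.993, -0.119, 0.007], [-0.118, 0.993, 0.009], [-0.008, 0.008, -1.0]]
contact_force: [0.8, 0.1, -0.3]
gripper_width: 1.003
```

```bash
python3 -c "
from h import *
plan(469.8,180.8,165,.054,7)"
```

```text
t 26.5 at [498.6 412.7 173.5] yaw 0.119 F [ 0.85  0.09 -0.27] T [ 0.07  -0.014 -0.003] w 92.0
[8.0, -32.4, 1.2] 0.009
[7.7, -32.5, 1.2] 0.009
[7.4, -32.6, 1.2] 0.009
[7.1, -32.6, 1.2] 0.009
[6.8, -32.7, 1.2] 0.009
[6.5, -32.8, 1.2] 0.009
[6.2, -32.8, 1.2] 0.009
```

Call:
drive_tool --pt "91.8 6.8 -28 0 0.008" --pt "91.8 6.5 -28 0 0.008" --pt "91.8 6.3 -28 0 0.008" --pt "91.8 6 -28 0 0.008" --pt "91.8 5.7 -28 0 0.008"

```text
time_s: 27.0
ee_pos: [0.4797, 0.264, 0.1674]
ee_rot: [[-0.997, -0.075, 0.0], [-0.075, 0.997, 0.0], [-0.0, 0.0, -1.0]]
contact_force: [-0.1, 0.1, -0.8]
gripper_width: 1.0
```

Call:
drive_tool --pt "91.8 5.4 -28 0 0.008" --pt "91.8 5.1 -28 0 0.008" --pt "91.8 4.8 -27 0 0.005" --pt "91.8 0 0 0 0" --pt "91.8 0 0 0 0"

```text
time_s: 27.5
ee_pos: [0.4705, 0.1809, 0.1676]
ee_rot: [[-0.999, -0.053, 0.001], [-0.053, 0.999, 0.0], [-0.001, 0.0, -1.0]]
contact_force: [0.4, -0.1, -1.0]
gripper_width: 0.999
```

```bash
python3 - <<'E'
from h import *
plan(469.8,180.8,73,.054,5)
o=readout.get_obs(); w=cams.read_camera("wrist")
hsv=cv2.cvtColor(w,cv2.COLOR_BGR2HSV)
dark=((hsv[...,2]<75)*255).astype(np.uint8)
for c in cv2.findContours(dark,cv2.RETR_EXTERNAL,cv2.CHAIN_APPROX_NONE)[0]:
    if 700<cv2.contourArea(c)<20000:
        b=cv2.boundingRect(c)
        if b[2]<b[3]/1.5:print(b,*rect("wrist",c,.092,o))
cv2.imwrite("pics/w5.png",w)
E
```

```text
t 27.5 at [470.5 180.9 167.6] yaw 0.053 F [ 0.37 -0.08 -0.99] T [ 0.074  0.039 -0.017] w 91.7
[0.1, -0.0, 18.9] -0.0
[0.1, -0.0, 18.9] -0.0
[0.1, -0.0, 18.9] -0.0
[0.1, -0.0, 18.9] -0.0
[0.1, -0.0, 18.9] -0.0
```

View pics/w5.png

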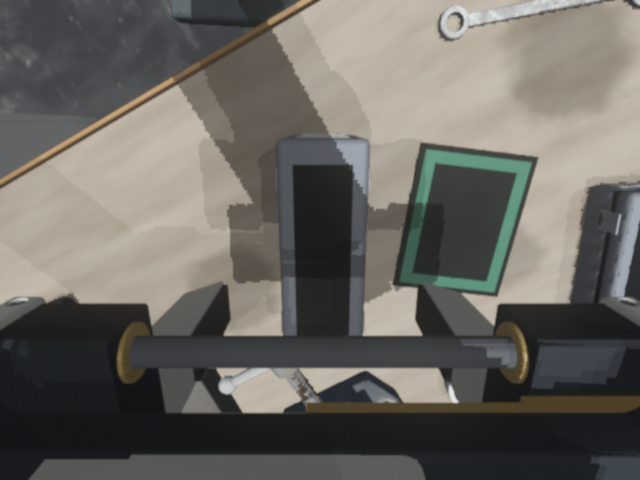

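The stack is square under the gripper (px 323,235). I'll take the top case (R) and use the stronger shake.

Call:
drive_tool --pt "91.8 0 0 25 0" --pt "91.8 0 0 30 0" --pt "91.8 0 0 25 0" --pt "91.8 0 0 12 0" --pt "70 0 0 2 0"

```text
time_s: 28.05
ee_pos: [0.4691, 0.1821, 0.072]
ee_rot: [[-0.998, -0.056, -0.003], [-0.056, 0.998, -0.0], [0.003, -0.0, -1.0]]
contact_force: [-1.2, 0.1, -0.1]
gripper_width: 0.956
```

Call:
drive_tool --pt "45 0 0 0 0" --pt "45 0 0 0 0" --pt "45 0 0 0 0" --pt "45 0 0 0 0" --pt "45 0 0 0 0"

```text
time_s: 28.55
ee_pos: [0.4709, 0.1813, 0.0742]
ee_rot: [[-0.999, -0.054, 0.002], [-0.054, 0.999, 0.0], [-0.002, 0.0, -1.0]]
contact_force: [-1.1, -0.5, 5.0]
gripper_width: 0.605
```

Call:
drive_tool --pt "45 0 0 0 0" --pt "45 0 0 -8 0" --pt "45 0 0 -20 0" --pt "45 0 0 -20 0" --pt "45 0 0 -8 0"

```text
time_s: 29.05
ee_pos: [0.4706, 0.1815, 0.1307]
ee_rot: [[-0.999, -0.054, 0.001], [-0.054, 0.999, 0.001], [-0.001, 0.001, -1.0]]
contact_force: [-0.1, 0.4, -4.6]
gripper_width: 0.608
```

Call:
drive_tool --pt "45 0 0 0 0" --pt "45 0 0 0 0" --pt "45 0 0 0 0" --pt "45 10 0 0 0" --pt "45 20 0 0 0"

```text
time_s: 29.55
ee_pos: [0.4402, 0.1796, 0.1287]
ee_rot: [[-0.999, -0.053, -0.0], [-0.053, 0.999, 0.0], [0.0, 0.0, -1.0]]
contact_force: [0.2, -0.7, -4.3]
gripper_width: 0.602
```

Call:
drive_tool --pt "45 30 0 0 0" --pt "45 40 0 0 0" --pt "45 50 0 0 0" --pt "45 -50 0 0 0" --pt "45 -40 0 0 0"

```text
time_s: 30.05
ee_pos: [0.4023, 0.1744, 0.1267]
ee_rot: [[-0.998, -0.059, -0.008], [-0.059, 0.998, -0.007], [0.008, -0.006, -1.0]]
contact_force: [3.9, 2.1, -2.5]
gripper_width: 0.607
```

Call:
drive_tool --pt "45 -30 0 0 0" --pt "45 -20 0 0 0" --pt "45 -10 0 0 0" --pt "45 0 0 0 0" --pt "45 0 0 0 0"

```text
time_s: 30.55
ee_pos: [0.4684, 0.1811, 0.1287]
ee_rot: [[-0.998, -0.055, -0.002], [-0.055, 0.998, -0.001], [0.002, -0.001, -1.0]]
contact_force: [0.3, -0.4, -3.8]
gripper_width: 0.61
```

```bash
python3 -c "
from h import *
plan(469.8,180.8,73,.054,1)
cams.read_camera('top')
plan(469.8,180.8,73,.054,1)
cams.read_camera('top')
plan(469.8,180.8,73,.054,1)
cams.read_camera('top')
plan(469.8,180.8,73,.054,1)"
```

```text
t 30.55 at [468.4 181.1 128.7] yaw 0.055 F [ 0.27 -0.44 -3.75] T [ 0.093 -0.054 -0.024] w 56.0
[-1.4, -0.4, 55.7] 0.001
t 30.6 at [468.2 181.1 128.8] yaw 0.055 F [-0.37  0.16 -4.01] T [ 0.053 -0.065  0.017] w 55.8
[-1.5, -0.4, 55.8] 0.001
t 30.65 at [468.4 181.1 129. ] yaw 0.055 F [-0.15  0.33 -3.81] T [ 0.023 -0.101  0.003] w 55.8
[-1.3, -0.4, 56.0] 0.001
t 30.7 at [468.7 181.2 129.1] yaw 0.055 F [ 0.68 -0.78 -3.92] T [ 0.085 -0.081 -0.072] w 55.7
[-1.1, -0.5, 56.1] 0.001
```

R now reads Ty ≈ −0.08, which matches the ball at the −x end (expected −0.1). I'll confirm with the mirrored shake.

Call:
drive_tool --pt "45 10 0 0 0" --pt "45 20 0 0 0" --pt "45 30 0 0 0" --pt "45 30 0 0 0" --pt "45 20 0 0 0"

```text
time_s: 31.2
ee_pos: [0.3567, 0.1744, 0.129]
ee_rot: [[-0.998, -0.055, -0.002], [-0.055, 0.998, -0.002], [0.002, -0.001, -1.0]]
contact_force: [-0.3, -0.1, -4.0]
gripper_width: 0.605
```

Call:
drive_tool --pt "45 10 0 0 0" --pt "45 0 0 0 0" --pt "45 -10 0 0 0" --pt "45 -20 0 0 0" --pt "45 -30 0 0 0"

```text
time_s: 31.7
ee_pos: [0.4121, 0.178, 0.1294]
ee_rot: [[-0.999, -0.054, 0.001], [-0.054, 0.999, 0.0], [-0.001, 0.0, -1.0]]
contact_force: [1.2, 0.1, -3.4]
gripper_width: 0.609
```

Call:
drive_tool --pt "45 -40 0 0 0" --pt "45 -50 0 0 0" --pt "45 50 0 0 0" --pt "45 40 0 0 0" --pt "45 30 0 0 0"

```text
time_s: 32.2
ee_pos: [0.38, 0.1763, 0.128]
ee_rot: [[-0.999, -0.053, -0.003], [-0.053, 0.999, 0.0], [0.003, 0.0, -1.0]]
contact_force: [-0.4, -0.6, -3.3]
gripper_width: 0.606
```

Call:
drive_tool --pt "45 20 0 0 0" --pt "45 10 0 0 0" --pt "45 0 0 0 0" --pt "45 0 0 0 0" --pt "45 0 0 0 0"

```text
time_s: 32.7
ee_pos: [0.3524, 0.1752, 0.1297]
ee_rot: [[-0.999, -0.053, 0.002], [-0.053, 0.999, 0.001], [-0.002, 0.001, -1.0]]
contact_force: [-0.8, -0.3, -4.6]
gripper_width: 0.606
```

```bash
python3 -c "
from h import *
plan(486,42.5,129,.026,6)
cams.read_camera('top')
plan(486,42.5,129,.026,1)
cams.read_camera('top')
plan(486,42.5,129,.026,1)"
```

```text
t 32.7 at [352.4 175.2 129.7] yaw 0.053 F [-0.82 -0.26 -4.61] T [ 0.075 -0.037 -0.029] w 55.6
[-21.1, -23.3, 0.1] 0.005
[-21.2, -23.2, 0.1] 0.005
[-21.3, -23.1, 0.1] 0.005
[-21.4, -23.0, 0.1] 0.005
[-21.5, -22.9, 0.1] 0.005
[-21.6, -22.8, 0.1] 0.005
t 32.75 at [352.  175.1 129.6] yaw 0.053 F [-0.03 -0.62 -4.27] T [ 0.021 -0.002 -0.021] w 55.8
[-126.7, -139.6, 0.6] 0.027
t 32.8 at [351.7 175.  129.5] yaw 0.053 F [ 0.24  1.15 -4.27] T [ 0.041 -0.04  -0.016] w 55.6
[-127.1, -139.5, 0.5] 0.027
```

The −x shake gave Ty ≈ −0.08, but the mirrored one only about −0.03, so the ball may have stopped midway. I'll repeat the +x throw once for a clear answer.

Call:
drive_tool --pt "45 -10 0 0 0" --pt "45 -20 0 0 0" --pt "45 -30 0 0 0" --pt "45 -40 0 0 0" --pt "45 -50 0 0 0"

```text
time_s: 33.3
ee_pos: [0.5014, 0.1826, 0.129]
ee_rot: [[-0.998, -0.055, -0.001], [-0.055, 0.998, -0.001], [0.001, -0.001, -1.0]]
contact_force: [0.4, 1.5, -3.6]
gripper_width: 0.607
```

Call:
drive_tool --pt "45 50 0 0 0" --pt "45 40 0 0 0" --pt "45 30 0 0 0" --pt "45 20 0 0 0" --pt "45 10 0 0 0"

```text
time_s: 33.8
ee_pos: [0.3492, 0.1744, 0.129]
ee_rot: [[-0.998, -0.055, -0.001], [-0.055, 0.998, -0.001], [0.001, -0.001, -1.0]]
contact_force: [-0.8, -0.1, -4.5]
gripper_width: 0.607
```

Call:
drive_tool --pt "45 0 0 0 0" --pt "45 0 0 0 0" --pt "45 0 0 0 0" --pt "45 0 0 0 0" --pt "45 0 0 0 0"

```text
time_s: 34.3
ee_pos: [0.351, 0.1748, 0.1293]
ee_rot: [[-0.999, -0.054, 0.0], [-0.054, 0.999, 0.0], [-0.0, 0.0, -1.0]]
contact_force: [-0.0, 0.5, -4.2]
gripper_width: 0.604
```

```bash
python3 -c "
from h import *
for i in range(6):
  o=readout.get_obs();print(o['torque'].round(3),o['contact_force'].round(2),o['effort'].round(2),o['qpos'].round(4));cams.read_camera('top')
plan(486,42.5,129,.026,6)"
```

```text
[ 0.017 -0.093  0.013] [-0.03  0.48 -4.17] [ 2.000e-02 -3.298e+01 -2.220e+00 -2.097e+01 -1.000e-02  1.200e-01
  0.000e+00] [-0.1171  0.2223 -0.4511  2.2617  0.1523  0.6845  0.9477]
[ 0.031 -0.06   0.016] [ 0.03 -0.29 -3.95] [ 2.000e-02 -3.294e+01 -2.210e+00 -2.095e+01 -1.000e-02  1.200e-01
  0.000e+00] [-0.1172  0.2221 -0.4512  2.262   0.1523  0.6845  0.9477]
[ 0.015 -0.044  0.017] [ 0.14 -0.96 -3.  ] [ 2.000e-02 -3.291e+01 -2.220e+00 -2.092e+01 -2.000e-02  1.300e-01
  0.000e+00] [-0.1172  0.222  -0.4512  2.2622  0.1522  0.6845  0.9477]
[ 0.02  -0.045  0.011] [ 0.35  0.56 -4.48] [ 2.000e-02 -3.289e+01 -2.220e+00 -2.089e+01 -2.000e-02  1.400e-01
  0.000e+00] [-0.1173  0.2219 -0.4513  2.2625  0.1522  0.6845  0.9477]
[ 0.061 -0.001 -0.016] [ 0.08 -1.45 -4.57] [ 2.000e-02 -3.287e+01 -2.220e+00 -2.087e+01 -2.000e-02  1.400e-01
  0.000e+00] [-0.1173  0.2218 -0.4513  2.2626  0.1522  0.6845  0.9477]
[ 0.02  -0.094 -0.005] [ 0.67  0.09 -3.25] [ 1.000e-02 -3.287e+01 -2.220e+00 -2.086e+01 -2.000e-02  1.400e-01
  0.000e+00] [-0.1173  0.2217 -0.4514  2.2627  0.1522  0.6845  0.9477]
t 34.6 at [350.4 174.7 129.3] yaw 0.054 F [-1.44  0.33 -3.98] T [ 0.04 -0.11 -0.02] w 55.9
[-21.4, -23.2, 0.0] 0.005
[-21.5, -23.1, 0.0] 0.005
[-21.6, -23.0, 0.0] 0.005
[-21.7, -22.9, 0.0] 0.005
[-21.8, -22.8, 0.0] 0.005
[-21.9, -22.7, 0.0] 0.005
```

```bash
cat > sim.py <<'E'
import numpy as np
def run(rows,f,c,e,tau,x0=0.0,dt=5e-4):
    # rows: world-x deltas mm per 0.1s ; ball pos relative; returns final rel pos
    cmd=[];p=0
    for r in rows:
        n=int(.1/dt); cmd+=list(p+np.arange(1,n+1)/n*r); p+=r
    cmd=np.array(cmd)/1000
    w=1/tau; X=0;V=0; u=x0;du=0
    for k in cmd:
        A=w*w*(k-X)-2*.7*w*V; V+=A*dt; X+=V*dt
        drive=-A-c*du
        if abs(du)<1e-3 and abs(drive)<f: du=0
        else:
            s=np.sign(du) if abs(du)>=1e-3 else np.sign(drive)
            du+= (drive-s*f)*dt
        u+=du*dt
        if abs(u)>.053: u=np.sign(u)*.053; du=-e*du
    return u
S=[0]*8
first=[-40,-40]+[0]*8; firstb=[40,40]+[0]*8
A=[-10,-20,-30,-40,-50,50,40,30,20,10]+[0]*5
B=[-10,-20,-30,-30,-30,-20,-10,0][:6]+[0]
B=[-10,-20,-30,-30,-20,-10,0,10,20,30,40,50,-50,-40,-30,-20,-10,0,0,0]
C=[10,20,30,40,50,-50,-40,-30,-20,-10]+[0]*6
if __name__=="__main__":
  for tau in(.012,.025):
   for f in(.02,.1,.3,.6,1,1.5,1.9):
    for c in (0,1,3):
     for e in(.1,.5):
      o=[];u=0
      for s in(first,firstb,A,B,C):
        u=run(s,f,c,e,tau,u);o.append(round(u*1000))
      print(tau,f,c,e,o)
E
python3 sim.py
```

```text
0.012 0.02 0 0.1 [-32, 31, 53, -53, -53]
0.012 0.02 0 0.5 [15, -17, -49, 5, -12]
0.012 0.02 1 0.1 [-42, 42, 41, -46, -39]
0.012 0.02 1 0.5 [47, 12, 37, -33, -10]
0.012 0.02 3 0.1 [-52, 52, 51, -53, -51]
0.012 0.02 3 0.5 [-30, 22, 42, -24, -42]
0.012 0.1 0 0.1 [-45, 45, 45, -46, -45]
0.012 0.1 0 0.5 [28, -46, -44, -3, -15]
0.012 0.1 1 0.1 [-49, 50, 48, -49, -48]
0.012 0.1 1 0.5 [29, -14, 17, -17, -23]
0.012 0.1 3 0.1 [-53, 52, 53, -45, -53]
0.012 0.1 3 0.5 [-40, 29, 32, -43, -22]
0.012 0.3 0 0.1 [-51, 51, 51, -51, -51]
0.012 0.3 0 0.5 [45, -20, 28, -25, -26]
0.012 0.3 1 0.1 [-52, 53, 52, -52, -52]
0.012 0.3 1 0.5 [-14, 13, 40, -39, -46]
0.012 0.3 3 0.1 [-1, 20, 22, -20, -22]
0.012 0.3 3 0.5 [-8, 53, 42, -42, -42]
0.012 0.6 0 0.1 [-53, 53, 53, -51, -53]
0.012 0.6 0 0.5 [-21, 24, 34, -25, -34]
0.012 0.6 1 0.1 [-43, 38, 15, -15, -15]
0.012 0.6 1 0.5 [-44, 43, 41, -42, -41]
0.012 0.6 3 0.1 [15, 0, -16, 14, 10]
0.012 0.6 3 0.5 [15, 0, 33, -52, -39]
0.012 1 0 0.1 [-28, 21, -8, -12, -10]
0.012 1 0 0.5 [-50, 21, 44, -40, -42]
0.012 1 1 0.1 [22, 0, -9, 9, 9]
0.012 1 1 0.5 [22, 0, 48, -53, -49]
[... 1383 characters left out ...]
5 0.6 3 0.1 [14, 0, -11, 12, 1]
0.025 0.6 3 0.5 [14, 0, 41, -48, -41]
0.025 1 0 0.1 [27, 0, 32, 23, 17]
0.025 1 0 0.5 [27, 0, 40, -49, -45]
0.025 1 1 0.1 [18, 0, 7, -1, -7]
0.025 1 1 0.5 [18, 0, 44, 24, -49]
0.025 1 3 0.1 [7, 0, -18, 29, 37]
0.025 1 3 0.5 [7, 0, 52, 27, -40]
0.025 1.5 0 0.1 [9, 0, -35, 43, 50]
0.025 1.5 0 0.5 [9, 0, 45, 50, 50]
0.025 1.5 1 0.1 [5, 0, -38, 48, 51]
0.025 1.5 1 0.5 [5, 0, 52, 51, 51]
0.025 1.5 3 0.1 [0, 0, -42, 52, 51]
0.025 1.5 3 0.5 [0, 0, 18, -5, -14]
0.025 1.9 0 0.1 [0, 0, -45, 51, 52]
0.025 1.9 0 0.5 [0, 0, 52, 52, 52]
0.025 1.9 1 0.1 [0, 0, -46, 52, 52]
0.025 1.9 1 0.5 [0, 0, 33, 40, 50]
0.025 1.9 3 0.1 [0, 0, -47, 53, 52]
0.025 1.9 3 0.5 [0, 0, -4, 7, 4]
```

```bash
cat > opt.py <<'E'
import numpy as np
rng=np.random.default_rng(0)
# vectorised over params
P=np.array([(f,c,e,tau,u0) for f in(.03,.1,.3,.6,1,1.6) for c in(0,1,3) for e in(.05,.3,.5) for tau in(.015,.025) for u0 in(-.053,0.,.053)])
f,c,e,tau,u0=P.T
def run(rows,dt=1e-3):
    u=u0.copy();du=0*u;X=0*u;V=0*u;w=1/tau;p=0
    for r in list(rows)+[0]*6:
        for i in range(100):
            k=(p+r*(i+1)/100)/1000
            A=w*w*(k-X)-1.4*w*V; V=V+A*dt; X=X+V*dt
            d=-A-c*du; st=np.abs(du)<2e-3
            s=np.where(st,np.sign(d),np.sign(du))
            nd=du+(d-s*f)*dt
            nd=np.where(~st&(nd*du<0)&(np.abs(d)<f),0,nd)
            du=np.where(st&(np.abs(d)<f),0,nd)
            u=u+du*dt
            h=np.abs(u)>.053
            du=np.where(h,-e*du,du);u=np.clip(u,-.053,.053)
        p+=r
    return u
def sc(rows):
    u=run(rows); return u.mean()*1000-0.3*u.std()*1000,u
if __name__=="__main__":
    cands={"rampstop":[10,20,30,40,50],"ramp_rev":[10,20,30,40,50,-50,-40,-30,-20,-10],
     "longdecel":[50,50,50,40,30,20,10],"longdecel2":[-50,-40,-30,-20,-10],"dec_neg":[-50,-50,-40,-30,-20,-10]}
    best=[]
    for n,r in cands.items():
        s,u=sc(r);best.append((s,r));print(n,round(s,1),np.percentile(u*1000,[10,30,50,70,90]).round())
    best.sort(key=lambda t:-t[0]);cur=best[0]
    import time;t=time.time()
    pool=[list(b[1])+[0]*(10-len(b[1])) for b in best[:3]]
    bs=[sc(p)[0] for p in pool]
    while time.time()-t<400:
        i=rng.integers(len(pool));r=list(pool[i])
        for _ in range(rng.integers(1,4)): r[rng.integers(10)]=int(rng.integers(-5,6))*10
        q=np.cumsum(r)
        if q.max()-q.min()>180: continue
        s=sc(r)[0]
        if s>bs[i]: pool[i],bs[i]=r,s
    for s,r in zip(bs,pool): print(round(s,1),r,np.percentile(sc(r)[1]*1000,[5,10,30,50,70,90]).round())
E
timeout 560 python3 opt.py
```

```text
rampstop 26.2 [-2. 27. 45. 52. 53.]
ramp_rev -30.6 [-53. -49. -39.  -8.  45.]
longdecel 0.0 [-46.  -9.  24.  45.  52.]
longdecel2 -17.0 [-51. -33. -12.   8.  43.]
dec_neg -20.3 [-52. -39. -16.  10.  46.]
34.2 [10, 20, 30, 40, 50, -10, 10, 20, 0, 0] [ 1. 10. 37. 47. 52. 53.]
37.4 [-40, 20, 10, 20, 20, 20, 40, 50, -30, 20] [18. 23. 36. 45. 52. 53.]
34.0 [30, 20, 0, 40, 50, -20, 20, 20, 40, 0] [ 9. 17. 37. 46. 51. 53.]
```

The simulation says a ramp ended by an abrupt stop is the most reliable throw. I'll do it toward +x and then toward −x, averaging the torque each time.

Call:
drive_tool --pt "45 -10 0 0 0" --pt "45 -20 0 0 0" --pt "45 -30 0 0 0" --pt "45 -40 0 0 0" --pt "45 -50 0 0 0"

```text
time_s: 35.1
ee_pos: [0.5011, 0.1827, 0.129]
ee_rot: [[-0.998, -0.055, -0.001], [-0.055, 0.998, -0.001], [0.001, -0.001, -1.0]]
contact_force: [0.5, 1.3, -3.8]
gripper_width: 0.608
```

Call:
drive_tool --pt "45 0 0 0 0" --pt "45 0 0 0 0" --pt "45 0 0 0 0" --pt "45 0 0 0 0" --pt "45 0 0 0 0"

```text
time_s: 35.6
ee_pos: [0.4993, 0.1829, 0.1294]
ee_rot: [[-0.998, -0.055, -0.0], [-0.055, 0.998, -0.0], [0.0, -0.0, -1.0]]
contact_force: [0.8, -0.5, -4.7]
gripper_width: 0.605
```

```bash
cat >> h.py <<'E'
def poll(n=8):
    T=[];E=[]
    for i in range(n):
        o=readout.get_obs();T.append(o["torque"]);E.append(o["effort"][[3,4,5]]);
        if i<n-1: cams.read_camera("top")
    T=np.array(T);print("t",o["time_s"],"Tmean",T.mean(0).round(3),"sem",(T.std(0)/n**.5).round(3),"Ty",T[:,1].round(2),"eff",E[-1].round(3),"pos",(o["ee_pos"]*1000).round(1))
E
python3 -c "
from h import *
poll()"
```

```text
t 35.95 Tmean [0.038 0.115 0.007] sem [0.012 0.005 0.01 ] Ty [0.09 0.13 0.09 0.12 0.1  0.13 0.13 0.12] eff [-2.343e+01  4.200e-02  1.700e-02] pos [500.1 182.9 129.4]
```

Call:
drive_tool --pt "45 10 0 0 0" --pt "45 20 0 0 0" --pt "45 30 0 0 0" --pt "45 40 0 0 0" --pt "45 50 0 0 0"

```text
time_s: 36.45
ee_pos: [0.3497, 0.1749, 0.1295]
ee_rot: [[-0.999, -0.053, 0.001], [-0.053, 0.999, 0.001], [-0.001, 0.001, -1.0]]
contact_force: [-1.2, 1.3, -3.7]
gripper_width: 0.608
```

Call:
drive_tool --pt "45 0 0 0 0" --pt "45 0 0 0 0" --pt "45 0 0 0 0" --pt "45 0 0 0 0" --pt "45 0 0 0 0"

```text
time_s: 36.95
ee_pos: [0.3514, 0.175, 0.1295]
ee_rot: [[-0.999, -0.053, 0.001], [-0.053, 0.999, 0.001], [-0.001, 0.001, -1.0]]
contact_force: [0.6, 0.1, -4.2]
gripper_width: 0.607
```

```bash
python3 -c "
from h import *
poll()"
```

```text
t 37.3 Tmean [ 0.065 -0.089  0.01 ] sem [0.014 0.01  0.009] Ty [-0.05 -0.12 -0.06 -0.08 -0.08 -0.11 -0.13 -0.08] eff [-20.817  -0.036   0.175] pos [350.4 174.7 129.2]
```

Now it's clear: R gives Ty +0.115 after the +x throw and −0.089 after the −x throw, so R is the rattler. I'll park it on the mat, stack L on M, then lift R.

```bash
python3 -c "
from h import *
plan(464.5,303.5,129,-.06,6)"
```

```text
t 37.3 at [350.4 174.7 129.2] yaw 0.054 F [ 0.24  0.61 -3.76] T [ 0.139 -0.077  0.044] w 55.8
[-20.1, 20.4, 0.0] 0.019
[-19.8, 20.8, 0.0] 0.019
[-19.4, 21.2, 0.0] 0.019
[-18.9, 21.5, 0.0] 0.019
[-18.5, 21.9, 0.0] 0.019
[-18.1, 22.2, 0.0] 0.019
```

Call:
drive_tool --pt "45 -20 20.4 0 0.019" --pt "45 -19.8 20.8 0 0.019" --pt "45 -19.4 21.2 0 0.019" --pt "45 -18.9 21.5 0 0.019" --pt "45 -18.5 22 0 0.019"

```text
time_s: 37.8
ee_pos: [0.446, 0.2828, 0.129]
ee_rot: [[-0.999, 0.042, -0.0], [0.042, 0.999, -0.0], [0.0, -0.0, -1.0]]
contact_force: [0.1, -0.4, -3.4]
gripper_width: 0.607
```

Call:
drive_tool --pt "45 -18 22 0 0.019" --pt "45 0 0 15 0" --pt "45 0 0 30 0" --pt "45 0 0 30 0" --pt "45 0 0 15 0"

```text
time_s: 38.3
ee_pos: [0.4623, 0.3017, 0.0363]
ee_rot: [[-0.998, 0.06, -0.004], [0.06, 0.998, -0.003], [0.004, -0.003, -1.0]]
contact_force: [-0.5, -1.4, -5.2]
gripper_width: 0.608
```

Call:
drive_tool --pt "45 0 0 4 0" --pt "45 0 0 1 0" --pt "45 0 0 0 0" --pt "45 0 0 0 0" --pt "45 0 0 0 0"

```text
time_s: 38.8
ee_pos: [0.465, 0.3039, 0.0355]
ee_rot: [[-0.998, 0.06, 0.002], [0.06, 0.998, 0.001], [-0.002, 0.001, -1.0]]
contact_force: [-0.8, 0.5, -4.3]
gripper_width: 0.607
```

```bash
python3 -c "
from h import *
plan(464.5,303.5,30.5,-.06,1)"
```

```text
t 38.8 at [465.  303.9  35.5] yaw -0.06 F [-0.76  0.53 -4.28] T [ 0.013 -0.049  0.026] w 55.7
[0.5, -0.4, 5.0] 0.0
```

Call:
drive_tool --pt "45 0 0 2 0" --pt "45 0 0 1 0" --pt "45 0 0 1 0" --pt "45 0 0 0 0" --pt "91.8 0 0 0 0"

```text
time_s: 39.3
ee_pos: [0.4647, 0.3038, 0.0311]
ee_rot: [[-0.998, 0.06, 0.001], [0.06, 0.998, 0.001], [-0.001, 0.001, -1.0]]
contact_force: [0.8, 0.3, 0.1]
gripper_width: 0.654
```

Call:
drive_tool --pt "91.8 0 0 0 0" --pt "91.8 0 0 0 0" --pt "91.8 0 0 0 0" --pt "91.8 0 0 -20 0" --pt "91.8 0 0 -45 0"

```text
time_s: 39.8
ee_pos: [0.4616, 0.3016, 0.0926]
ee_rot: [[-0.998, 0.06, -0.007], [0.06, 0.998, -0.004], [0.007, -0.004, -1.0]]
contact_force: [-0.1, -0.5, -0.2]
gripper_width: 0.997
```

Call:
drive_tool --pt "91.8 0 5 -35 0" --pt "91.8 0 25 0 -0.03" --pt "91.8 0 30 0 -0.03" --pt "91.8 0 30 0 -0.03" --pt "91.8 0 25 0 -0.03"

```text
time_s: 40.3
ee_pos: [0.4661, 0.4201, 0.1306]
ee_rot: [[-0.998, -0.062, 0.0], [-0.062, 0.998, 0.001], [-0.0, 0.001, -1.0]]
contact_force: [0.9, -1.1, 0.4]
gripper_width: 1.002
```

```bash
python3 -c "
from h import *
plan(495.2,442.7,130,.115,3)"
```

```text
t 40.3 at [466.1 420.1 130.6] yaw 0.062 F [ 0.89 -1.07  0.37] T [-0.002  0.017 -0.019] w 92.0
[-10.2, 6.9, 0.2] -0.018
[-10.3, 6.7, 0.2] -0.018
[-10.4, 6.6, 0.2] -0.018
```

Call:
drive_tool --pt "91.8 -10.2 7 0 -0.018" --pt "91.8 -10.3 7 0 -0.018" --pt "91.8 -10.4 7 0 -0.018" --pt "91.8 0 0 0 0" --pt "91.8 0 0 10 0"

```text
time_s: 40.8
ee_pos: [0.4957, 0.4424, 0.1211]
ee_rot: [[-0.994, -0.113, 0.001], [-0.113, 0.994, 0.002], [-0.002, 0.001, -1.0]]
contact_force: [-0.7, 0.2, -0.2]
gripper_width: 1.0
```

```bash
python3 -c "
from h import *
plan(495.2,442.7,27,.115,1)"
```

```text
t 40.8 at [495.7 442.4 121.1] yaw 0.114 F [-0.67  0.2  -0.18] T [ 0.03   0.016 -0.045] w 91.8
[0.4, 0.4, 94.1] -0.001
```

Call:
drive_tool --pt "91.8 0 0 25 0" --pt "91.8 0 0 35 0" --pt "91.8 0 0 22 0" --pt "91.8 0 0 9 0" --pt "91.8 0 0 2 0"

```text
time_s: 41.3
ee_pos: [0.494, 0.4406, 0.0257]
ee_rot: [[-0.993, -0.114, -0.002], [-0.114, 0.993, -0.002], [0.003, -0.002, -1.0]]
contact_force: [0.6, -0.1, -0.3]
gripper_width: 0.999
```

Call:
drive_tool --pt "70 0 0 0 0" --pt "45 0 0 0 0" --pt "45 0 0 0 0" --pt "45 0 0 0 0" --pt "45 0 0 0 0"

```text
time_s: 41.8
ee_pos: [0.4956, 0.4422, 0.028]
ee_rot: [[-0.994, -0.114, 0.001], [-0.114, 0.994, 0.001], [-0.001, 0.001, -1.0]]
contact_force: [-0.5, 1.9, 0.6]
gripper_width: 0.614
```

Call:
drive_tool --pt "45 0 0 0 0" --pt "45 0 0 0 0" --pt "45 0 0 -10 0" --pt "45 0 0 -30 0" --pt "45 0 0 -40 0"

```text
time_s: 42.3
ee_pos: [0.4932, 0.4394, 0.1051]
ee_rot: [[-0.993, -0.114, -0.005], [-0.114, 0.993, -0.005], [0.006, -0.004, -1.0]]
contact_force: [0.4, 0.4, -3.2]
gripper_width: 0.607
```

Call:
drive_tool --pt "45 0 0 -35 0" --pt "45 0 0 -15 0" --pt "45 0 0 0 0" --pt "45 0 0 0 0" --pt "45 0 0 0 0"

```text
time_s: 42.8
ee_pos: [0.4941, 0.4402, 0.1545]
ee_rot: [[-0.993, -0.114, -0.003], [-0.114, 0.993, -0.003], [0.004, -0.003, -1.0]]
contact_force: [0.3, -0.3, -4.3]
gripper_width: 0.604
```

```bash
python3 -c "
from h import *
plan(470,180.9,157,.054,9)"
```

```text
t 42.8 at [494.1 440.2 154.5] yaw 0.114 F [ 0.35 -0.29 -4.29] T [ 0.06   0.046 -0.036] w 55.5
[5.9, -28.3, -0.3] 0.007
[5.8, -28.4, -0.3] 0.007
[5.6, -28.4, -0.3] 0.007
[5.4, -28.4, -0.3] 0.007
[5.2, -28.5, -0.3] 0.007
[5.0, -28.5, -0.3] 0.007
[4.8, -28.5, -0.3] 0.007
[4.6, -28.6, -0.3] 0.007
[4.4, -28.6, -0.3] 0.007
```

Call:
drive_tool --pt "45 3 -15 0 0.004" --pt "45 5 -28 0 0.007" --pt "45 6 -33 0 0.008" --pt "45 6.5 -35 0 0.008" --pt "45 6.5 -35 0 0.008"

```text
time_s: 43.3
ee_pos: [0.4816, 0.2918, 0.1552]
ee_rot: [[-0.997, -0.079, -0.003], [-0.079, 0.997, -0.002], [0.003, -0.001, -1.0]]
contact_force: [-0.4, -0.2, -4.1]
gripper_width: 0.608
```

Call:
drive_tool --pt "45 6.5 -35 0 0.008" --pt "45 5.5 -33 0 0.007" --pt "45 4.5 -27 0 0.007" --pt "45 2.5 -17 0 0.003" --pt "45 0 0 0 0"

```text
time_s: 43.8
ee_pos: [0.4706, 0.1766, 0.1555]
ee_rot: [[-0.999, -0.05, -0.004], [-0.05, 0.999, -0.003], [0.004, -0.003, -1.0]]
contact_force: [0.2, 0.4, -4.0]
gripper_width: 0.609
```

Call:
drive_tool --pt "45 0 0 10 0" --pt "45 0 0 25 0" --pt "45 0 0 25 0" --pt "45 0 0 12 0" --pt "45 0 0 0 0"

```text
time_s: 44.3
ee_pos: [0.4697, 0.1813, 0.0829]
ee_rot: [[-0.998, -0.056, -0.005], [-0.056, 0.998, -0.001], [0.005, -0.0, -1.0]]
contact_force: [-0.2, -1.0, -3.9]
gripper_width: 0.604
```

Call:
drive_tool --pt "45 0 0 0 0" --pt "45 0 0 0 0" --pt "45 0 0 0 0" --pt "45 0 0 0 0" --pt "45 0 0 0 0"

```text
time_s: 44.8
ee_pos: [0.4722, 0.1807, 0.0859]
ee_rot: [[-0.999, -0.054, 0.001], [-0.054, 0.999, 0.0], [-0.001, 0.0, -1.0]]
contact_force: [-0.4, -0.3, -3.8]
gripper_width: 0.609
```

```bash
python3 - <<'E'
from h import *
plan(470,180.9,73.2,.054,1)
t=cams.read_camera("scene"); o=readout.get_obs(); w=cams.read_camera("wrist")
cv2.imwrite("pics/w6.png",w);cv2.imwrite("pics/s6.png",t[120:320,180:480])
plan(470,180.9,73.2,.054,1)
E
python3 -c "
import cv2,numpy as np
a=cv2.resize(cv2.imread('pics/s6.png'),(450,300));b=cv2.resize(cv2.imread('pics/w6.png'),(350,263));c=np.zeros((300,800,3),np.uint8);c[:,:450]=a;c[:263,450:]=b;cv2.imwrite('pics/c6.png',c)"
```

```text
t 44.8 at [472.2 180.7  85.9] yaw 0.054 F [-0.38 -0.33 -3.84] T [ 0.053 -0.079 -0.031] w 55.9
[2.2, 0.3, 12.7] 0.0
t 44.9 at [472.1 180.6  85.6] yaw 0.054 F [-0.2   0.52 -4.35] T [ 0.022 -0.026 -0.045] w 55.7
[2.0, 0.4, 12.4] -0.0
```

View pics/c6.png

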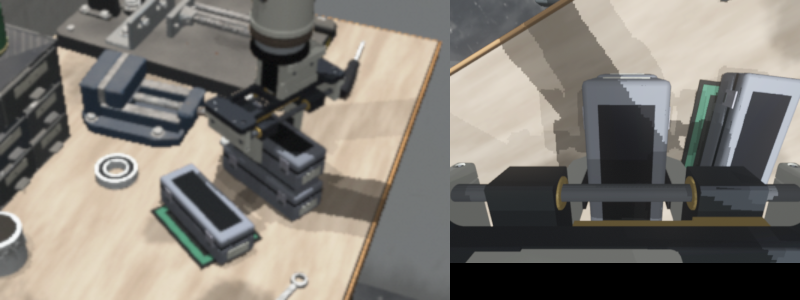

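Case 1 (L) sits squarely above M with a visible gap, and R is parked on the mat. I'll correct 2 mm in x and lower.

Call:
drive_tool --pt "45 2.1 0.3 4 0" --pt "45 0 0 4 0" --pt "45 0 0 2 0" --pt "45 0 0 1 0" --pt "45 0 0 0 0"

```text
time_s: 45.4
ee_pos: [0.4696, 0.1809, 0.0742]
ee_rot: [[-0.999, -0.054, -0.0], [-0.054, 0.999, -0.0], [0.0, -0.0, -1.0]]
contact_force: [-0.0, 0.9, -3.7]
gripper_width: 0.606
```

Call:
drive_tool --pt "45 0 0 0.5 0" --pt "45 0 0 0.5 0" --pt "45 0 0 0 0" --pt "45 0 0 0 0" --pt "45 0 0 0 0"

```text
time_s: 45.9
ee_pos: [0.4699, 0.181, 0.0739]
ee_rot: [[-0.999, -0.054, 0.001], [-0.054, 0.999, 0.0], [-0.001, -0.0, -1.0]]
contact_force: [-2.9, -1.2, 6.4]
gripper_width: 0.606
```

```bash
python3 -c "
from h import *
plan(470,180.9,73.2,.054,1)"
```

```text
t 45.9 at [469.9 181.   73.9] yaw 0.054 F [-2.88 -1.24  6.45] T [-0.087  0.571  0.057] w 55.6
[-0.1, -0.1, 0.7] 0.0
```

Contact with no slip. I'll release, rise and move to the mat.

Call:
drive_tool --pt "60 0 0 0 0" --pt "91.8 0 0 0 0" --pt "91.8 0 0 0 0" --pt "91.8 0 0 0 0" --pt "91.8 0 0 0 0"

```text
time_s: 46.4
ee_pos: [0.4698, 0.1809, 0.0733]
ee_rot: [[-0.999, -0.054, 0.0], [-0.054, 0.999, 0.0], [-0.0, 0.0, -1.0]]
contact_force: [0.3, -0.1, 0.0]
gripper_width: 0.947
```

Call:
drive_tool --pt "91.8 0 0 -15 0" --pt "91.8 0 0 -35 0" --pt "91.8 0 0 -30 0" --pt "91.8 0 10 -5 0.01" --pt "91.8 0 25 0 0.02"

```text
time_s: 46.9
ee_pos: [0.4696, 0.2143, 0.1595]
ee_rot: [[-1.0, -0.019, 0.003], [-0.019, 1.0, -0.001], [-0.003, -0.001, -1.0]]
contact_force: [-0.6, 0.1, 0.5]
gripper_width: 0.999
```

```bash
python3 -c "
from h import *
plan(464.7,303.8,158,-.06,4)"
```

```text
t 46.9 at [469.6 214.3 159.5] yaw 0.019 F [-0.59  0.06  0.51] T [ 0.015 -0.011  0.003] w 91.7
[0.8, 22.4, 0.4] 0.02
[1.2, 22.4, 0.4] 0.02
[1.7, 22.4, 0.4] 0.02
[2.1, 22.3, 0.4] 0.02
```

Call:
drive_tool --pt "91.8 0.6 22 0 0.02" --pt "91.8 0.8 22 0 0.02" --pt "91.8 1 22 0 0.02" --pt "91.8 1 22 0 0.02" --pt "91.8 0 0 0 0"

```text
time_s: 47.4
ee_pos: [0.4638, 0.3081, 0.1579]
ee_rot: [[-0.999, 0.052, -0.001], [0.052, 0.999, 0.003], [0.001, 0.003, -1.0]]
contact_force: [0.1, 0.4, -0.3]
gripper_width: 0.996
```

Call:
drive_tool --pt "91.8 0 0 0 0" --pt "91.8 0 0 0 0" --pt "91.8 0 0 0 0" --pt "91.8 0 0 0 0" --pt "91.8 0 0 0 0"

```text
time_s: 47.9
ee_pos: [0.4655, 0.3032, 0.1584]
ee_rot: [[-0.998, 0.057, 0.0], [0.057, 0.998, -0.0], [-0.0, -0.0, -1.0]]
contact_force: [0.2, -0.6, 0.0]
gripper_width: 0.998
```

```bash
python3 - <<'E'
from h import *
plan(464.7,303.8,31,-.06,1)
o=readout.get_obs(); w=cams.read_camera("wrist")
hsv=cv2.cvtColor(w,cv2.COLOR_BGR2HSV)
g=((hsv[...,0]>60)&(hsv[...,0]<90)&(hsv[...,1]>110)).astype(np.uint8)*255
pts=cv2.findNonZero(g); print("mat",cv2.boundingRect(pts),*rect("wrist",cv2.convexHull(pts),.003,o))
dark=((hsv[...,2]<75)*255).astype(np.uint8)
for c in cv2.findContours(dark,cv2.RETR_EXTERNAL,cv2.CHAIN_APPROX_NONE)[0]:
    if 700<cv2.contourArea(c)<20000:
        b=cv2.boundingRect(c); print(b,*rect("wrist",c,.049,o),*rect("wrist",c,.092,o))
cv2.imwrite("pics/w7.png",w)
E
```

```text
t 47.9 at [465.5 303.2 158.4] yaw -0.057 F [ 0.15 -0.59  0.01] T [ 0.094 -0.028 -0.01 ] w 91.6
[0.8, 0.6, 127.4] 0.003Traceback (most recent call last):
  File "<stdin>", line 6, in <module>
cv2.error: OpenCV(4.12.0) /io/opencv/modules/imgproc/src/convhull.cpp:143: error: (-215:Assertion failed) total >= 0 && (depth == CV_32F || depth == CV_32S) in function 'convexHull'
```

```bash
python3 - <<'E'
from h import *
w=cams.read_camera("wrist");t=cams.read_camera("top")
cv2.imwrite("pics/w7.png",np.hstack([cv2.resize(w,(400,300)),cv2.resize(t,(400,300))]))
E
```

```text
(no output)
```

View pics/w7.png

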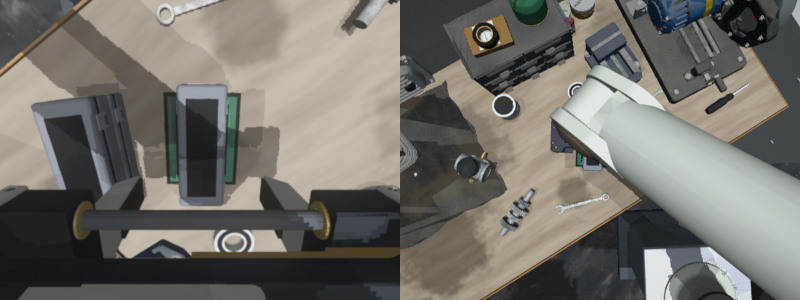

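R is centred on the mat (wrist px about 200,145), and the L/M stack at left looks aligned. I'll grip R and lift it.

Call:
drive_tool --pt "91.8 0.5 0.5 20 0.003" --pt "91.8 0 0 40 0" --pt "91.8 0 0 40 0" --pt "91.8 0 0 20 0" --pt "91.8 0 0 7 0"

```text
time_s: 48.55
ee_pos: [0.463, 0.3032, 0.0288]
ee_rot: [[-0.998, 0.059, -0.004], [0.059, 0.998, -0.002], [0.004, -0.003, -1.0]]
contact_force: [0.4, 0.4, 0.7]
gripper_width: 0.999
```

Call:
drive_tool --pt "70 0 0 0 0" --pt "45 0 0 0 0" --pt "45 0 0 0 0" --pt "45 0 0 0 0" --pt "45 0 0 0 0"

```text
time_s: 49.05
ee_pos: [0.4653, 0.3043, 0.0322]
ee_rot: [[-0.998, 0.059, 0.001], [0.059, 0.998, 0.0], [-0.001, 0.0, -1.0]]
contact_force: [0.1, -4.4, 3.4]
gripper_width: 0.616
```

Call:
drive_tool --pt "45 0 0 0 0" --pt "45 0 0 0 0" --pt "45 0 0 -5 0" --pt "45 0 0 -10 0" --pt "45 0 0 -15 0"

```text
time_s: 49.55
ee_pos: [0.4637, 0.3039, 0.0612]
ee_rot: [[-0.998, 0.058, -0.002], [0.058, 0.998, -0.001], [0.002, -0.001, -1.0]]
contact_force: [0.9, 0.2, -4.8]
gripper_width: 0.607
```

Call:
drive_tool --pt "45 0 0 -20 0" --pt "45 0 0 -20 0" --pt "45 0 0 -20 0" --pt "45 0 0 -20 0" --pt "45 0 0 -17 0"

```text
time_s: 50.05
ee_pos: [0.4647, 0.3047, 0.1605]
ee_rot: [[-0.998, 0.058, 0.001], [0.058, 0.998, 0.001], [-0.001, 0.001, -1.0]]
contact_force: [0.1, 0.6, -4.0]
gripper_width: 0.605
```

Call:
drive_tool --pt "45 0 0 -12 0" --pt "45 0 0 -8 0" --pt "45 0 0 -4 0" --pt "45 0 0 0 0" --pt "45 0 0 0 0"

```text
time_s: 50.55
ee_pos: [0.4643, 0.3041, 0.1817]
ee_rot: [[-0.998, 0.059, -0.001], [0.059, 0.998, -0.001], [0.001, -0.001, -1.0]]
contact_force: [-0.2, -1.4, -4.9]
gripper_width: 0.608
```

Call:
drive_tool --pt "45 0 0 0 0" --pt "45 0 0 0 0" --pt "45 0 0 0 0" --pt "45 0 0 0 0" --pt "45 0 0 0 0"

```text
time_s: 51.05
ee_pos: [0.4647, 0.3044, 0.1822]
ee_rot: [[-0.998, 0.059, -0.0], [0.059, 0.998, -0.0], [0.0, -0.0, -1.0]]
contact_force: [-0.2, 0.8, -4.3]
gripper_width: 0.601
```

```bash
python3 - <<'E'
from h import *
plan(464.7,303.8,180.5,-.06,1)
poll(6)
s=cams.read_camera("scene");cv2.imwrite("pics/s8.png",s)
w=cams.read_camera("wrist");cv2.imwrite("pics/w8.png",w)
E
```

```text
t 51.05 at [464.7 304.4 182.2] yaw -0.059 F [-0.15  0.77 -4.31] T [ 0.025 -0.055 -0.004] w 55.2
[-0.1, -0.6, 1.7] 0.001
t 51.3 Tmean [ 0.022 -0.068  0.005] sem [0.006 0.009 0.008] Ty [-0.05 -0.11 -0.04 -0.07 -0.08 -0.06] eff [-26.146  -0.054   0.124] pos [464.8 304.4 182.3]
```

View pics/s8.png

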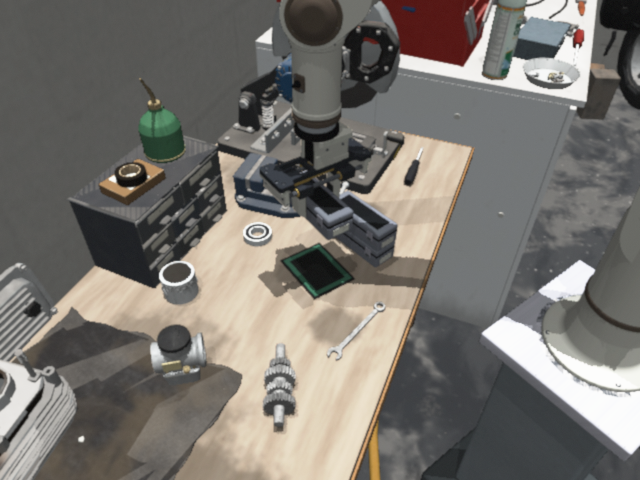

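View pics/w8.png

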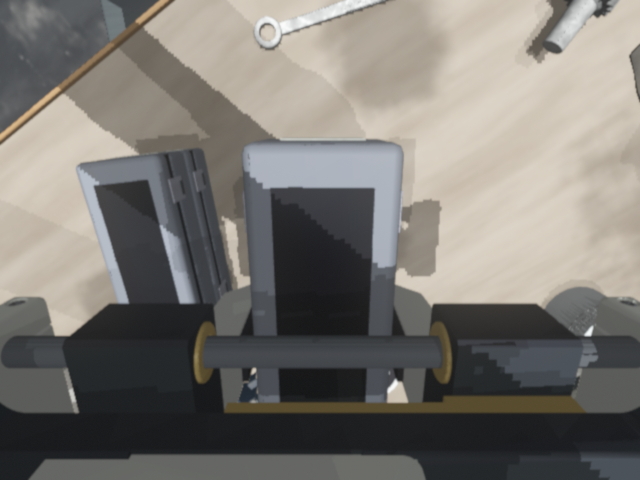

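R is held level and still over the mat, the stack is square, and the bystanders haven't moved. I'll hand the job in.

```bash
python3 -c "
from rig import robot
print(robot.sign_off())"
```

```text
the job is handed in; nothing more can be done
None
```

The rattling case is the one that started on the right. It is now held level over the middle of the mat, lifted about 15 cm, and I handed the job in at about 51 s of the 72 s.

- **Finding it:** My first short shakes showed nothing in any case, because their symmetric motion doesn't reliably carry the ball to an end. With a gentle run-up and an abrupt stop, the right-hand case's moment went from +0.115 N m (thrown to +x) to −0.089 N m (thrown to −x). The left case stayed near zero, including in a stronger shake. The middle case was only tested with the first weak shake, so it counts as quiet mainly because the right-hand one rattles.
- **Stacking:** I had stacked the right-hand case on the middle one before its ball showed, so I took it off and parked it briefly on the mat. The left case now sits on the middle one. By the tool readings it was set down within about 1 mm of the middle case's own grasp position and at the same yaw, and the camera pictures show the stack square.
- **Last checks:** The tool was at (464.8, 304.4, 182.3) mm against a mat centre of about (464.5, 303.3) mm, level to within 0.001 rad and still. The case weight was steady at about 4.3 N, and the scene picture showed the case clear of the stack. The bearing, piston and spanner look to be where they were.
- **Hardest contact:** The largest wrist force I read was about 40 N, when I first set the middle case back down. I only saw forces at the end of each move, so a brief higher peak is possible.

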